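# Drain the rinsed stoppers and pack them for the steriliser

### The arm

A 7-joint arm with a two-finger parallel gripper is mounted at the origin on the work surface. World frame = base frame: x ahead of the robot, y to its left, z up, the work surface at z = 0. Lengths are in m, angles in degrees, forces in N, time in s.
With the tool pointing down it reaches from about 0.425 to 1.025 m from the base axis. Payload 3.6 kg.
Tool frame: the origin (TCP) lies on the centre line of the jaws, within the pads' length; the fingertips stand r.tip_reach ahead of it and the grasp point (between the pads) lies 11 mm behind it (r.tip_reach is the distance from the TCP to the fingertips, in m); z points along the fingers, y is the direction in which the jaws open and shut (so a half turn about z gives the same grasp; the last joint's range is limited). The gripper opens to 85 mm and grips with 20 to 120 N. Pads are 22 mm wide; open, the fingers measure 114 mm over their backs; the gripper's body (76 mm by 85 mm) begins 54 mm behind the grasp point. The pads swing forward as they close: fully open they stand 13 mm farther back than shut.
Start: joints at [57.955, 33.873, 2.773, 92.16, -1.908, 54.013, -1.931], TCP at [0.326, -0.648, 0.239] pointing down, gripper open.
Joint ranges: [-153.93, 153.93], [-27.13, 128.08], [-72.61, 78.16], [10.71, 143.7], [-87.88, 267.88], [4.46, 118.87], [-176.78, 176.78]. Speed limits (degrees/s): [147.25, 147.25, 180, 180, 180, 180, 180].

### API

Orientations are given as [roll, pitch, yaw] about the fixed x, y, z axes, in that order (R = Rz(yaw) Ry(pitch) Rx(roll)).
In Python, from station import monitor, vision, r gives the robot as it stands.
- The arm moves only by the tool carry_out, never from a script. Its argument "steps" is a list of rows, each an object with "travel": the shift along the tool's x, y, z in mm, a list of three; "angular": the turn, a rotation vector about the tool's x, y, z in degrees, a list of three. In form: [{"travel": [x, y, z], "angular": [wx, wy, wz]}, ...]. A call has 1 to 12 rows; each row shifts and turns the commanded pose from where the row before left it, along the tool's axes as they then stand; what a row does not reach is not made up. A row lasts 1/8 s, in which the tool goes at most 62.5 mm and 10.7 degrees, less where a joint would pass 70% of its speed; a pose out of reach is approached as far as the arm can. A call with a gripper value outside its range is refused whole. "claw" is the finger opening in mm, from 0 to 85.4, set as the call begins (left out, the last holds). The fingers move at their own pace and stop on an object; "grip_force" is the grip in N (left out, the last holds). Time passes only in rows, so rows that do not move let the fingers close. It gives the time, the measured TCP pose, the force and the opening at its end, in the units of the state.
- monitor.read_state(): the state, without advancing time (a new reading comes with each control period).
- vision.read_camera(name): name is "scene" or "top" or "wrist"; returns the picture (420x560x3 uint8, blue, green, red); there is no depth.
- vision.camera_info(name): a dict with "fov_y" (degrees; the focal length in pixels is half the picture's height over the tangent of half this angle, whatever the lens; pixels are square), "cx", "cy" (the principal point, pixels), "k1" (the pictures are not rectified: a ray, as slopes to the right and down, at radius r is drawn at 1 + k1 r^2 times it, then the intrinsics apply), "eye" and "orientation" of the camera in the world; the wrist camera has in their place "tool_from_camera" (4x4, takes a point from camera to tool coordinates, whose origin is the TCP and whose axes are the flange's). Camera axes: x right, y down, z forward; pixel columns grow to the right and rows downward; lengths in m; the calibration is good to about 2 mm. A picture is of the moment at which its call begins: read the wrist's pose just before it. camera_info takes no time and is no camera call.
- r.finish_job(): hands the job in, once; it reports no verdict.
The state is a dict: "time": time; "qpos": joint angles; "dq": joint speeds; "effort": joint torques, N m; "tool_pos": TCP position; "tcp_rot": TCP orientation; "force": force on the tool from outside, world axes, zero at the start; "ft_torque": the same for the moment, N m; "gripper_width": finger opening in m.
Only numpy, scipy, OpenCV 4.12 (cv2) and the standard library are available. Lean on these libraries where they do the work, as an engineer would, in place of code of your own. Each camera call takes 0.05 s, during which the arm holds its last target. There are 200 camera calls.

### The job

Turn the cup of rinsed rubber stoppers mouth down onto the draining tray and lift it straight up, so that all the stoppers are left on the tray in one heap; stand the empty cup mouth down on the draining tray. Take only the top beaker from the nested stack, leaving the others as they stand, set it upright in the small square steriliser tray, put every stopper into it, and set the cover on it, seated on the rim and level. Disturb nothing else on the bench.

Things in the scene. Friction and masses are not known exactly. Their poses are not given: they have to be found in the camera images.
- drain_tray: Steel draining tray, fixed: 180 mm along its x, 360 mm along its y, rim 3 mm thick. Origin at the centre of its underside on the bench; the flat perforated floor is 45 mm and the top of the rim 55 mm above the bench. A small wire handle stands out 25 mm from each short (y) end, lower than the rim.
- cup: White plastic false-bottom rinse cup without a handle, 140 mm tall, round, outside 62 mm across at the foot and 64 mm at the mouth, wall 3 mm, 90 g. Its inner floor is 80 mm above its foot, so the hollow is 60 mm deep. Origin at the centre of its foot, z along its axis to the mouth. Starts upright on the draining tray, the stoppers standing in one layer inside.
- cup_mouth (a point): Centre of the cup's mouth, in the plane of its rim (140 mm from its foot); axes as the cup's.
- stopper1: Tapered red-brown grippy rubber laboratory stopper, 24 mm long, round, 18 mm across its wide end and 15 mm across its narrow end, 12 g. Origin at its middle (half length, on its axis); z runs along its axis from the narrow to the wide end. At the start it stands in the rinse cup, wide end up. Absent (None) in some starts.
- stopper2: Tapered red-brown grippy rubber laboratory stopper, 24 mm long, round, 18 mm across its wide end and 15 mm across its narrow end, 12 g. Origin at its middle (half length, on its axis); z runs along its axis from the narrow to the wide end. At the start it stands in the rinse cup, wide end up. Absent (None) in some starts.
- stopper3: Tapered red-brown grippy rubber laboratory stopper, 24 mm long, round, 18 mm across its wide end and 15 mm across its narrow end, 12 g. Origin at its middle (half length, on its axis); z runs along its axis from the narrow to the wide end. At the start it stands in the rinse cup, wide end up. Absent (None) in some starts.
- stopper4: Tapered red-brown grippy rubber laboratory stopper, 24 mm long, round, 18 mm across its wide end and 15 mm across its narrow end, 12 g. Origin at its middle (half length, on its axis); z runs along its axis from the narrow to the wide end. At the start it stands in the rinse cup, wide end up. Absent (None) in some starts.
- stopper5: Tapered red-brown grippy rubber laboratory stopper, 24 mm long, round, 18 mm across its wide end and 15 mm across its narrow end, 12 g. Origin at its middle (half length, on its axis); z runs along its axis from the narrow to the wide end. At the start it stands in the rinse cup, wide end up. Absent (None) in some starts.
- beaker_top: Steel stacking beaker, 92 mm tall, 80 g, wall 3 mm, bottom 4 mm. Outside 47 to 50 mm across up to 36 mm height; a shoulder widens it there to the collar, 60 to 62 mm outside, 54 mm inside, from 38 mm to the rim. Origin under its centre, z to the mouth. Top one of three nested: its shoulder rests on the rim below, 55 mm of it stand free, rim 202 mm above the bench.
- beaker_mid: Steel stacking beaker, 92 mm tall, 80 g, wall 3 mm, bottom 4 mm. Outside 47 to 50 mm across up to 36 mm height; a shoulder widens it there to the collar, 60 to 62 mm outside, 54 mm inside, from 38 mm to the rim. Origin under its centre, z to the mouth. Middle one of the nest, 55 mm lower than the top one.
- beaker_low: Steel stacking beaker, 92 mm tall, 80 g, wall 3 mm, bottom 4 mm. Outside 47 to 50 mm across up to 36 mm height; a shoulder widens it there to the collar, 60 to 62 mm outside, 54 mm inside, from 38 mm to the rim. Origin under its centre, z to the mouth. Lowest one of the nest, standing on the bench.
- cover: Loose steel beaker cover, 70 g, lying knob up: disc 68 mm across, 4 mm thick; below it a centring step 49 mm across, 5 mm deep, that enters the beaker's mouth; on top a black knob 16 mm across. Origin at the centre of the step's underside, z up: disc from 5 to 9 mm, knob 9 to 29 mm. Seated, its origin is 87 mm above the beaker's.
- ster_tray: Small shallow square steriliser tray, aluminium, fixed, 130 by 130 mm, rim 12 mm tall and 3 mm thick, floor 3 mm above the bench. Origin at the centre of its underside.
- specimen_jar: Bystander, not part of the job, not to be disturbed: closed round specimen jar, 62 mm across, 66 mm tall; origin under its centre.
- dropper_bottle: Bystander, not part of the job, not to be disturbed: amber dropper bottle, 28 mm across, 76 mm tall; origin under its centre.
- slide_box: Bystander, not part of the job, not to be disturbed: grey slide box, 45 by 88 mm, 32 mm tall; origin under its centre.
- marker: Bystander, not part of the job, not to be disturbed: marker pen lying along its x, 130 mm long, 14 mm thick; origin under its centre.
- tip_box: Bystander, not part of the job, not to be disturbed: pipette tip box, 83 by 118 mm, 62 mm tall; origin under its centre.
- petri: Bystander, not part of the job, not to be disturbed: closed petri dish, 90 mm across, 14 mm tall; origin under its centre.

How it is judged:
By the outcome, as a careful person would: the job done as asked, in the order asked, and still so for the second after the job is handed in, with the robot touching nothing.
Of stopper1, stopper2, stopper3, stopper4, stopper5 only 3 to 5 are there at a start; the rules pass over those that are not, and their reading is None.
At some moment in a run one of cover may be knocked a few centimetres aside while the robot is not near it.
It also fails if it takes over 210 s, if anything falls off the work surface, if the arm or the gripper's body presses on something with over 40 N, if the wrist force passes 120 N, or if a joint passes its speed limit or range.

## Working session

There is one attempt and no reset: what is moved stays moved. The work goes in short steps, Python scripts to look and compute and a tool call to move; the robot and the scene stay as the last step left them, time stands still between calls to the robot, and variables do not carry over. Pictures are saved under pics/ and viewed, about 12 in all and at most 16, crops included, and the job is handed in when it is done.

Besides the shell and the picture viewer there is one more tool, called by a JSON object that holds its "name" and its "arguments", one argument or row to a line. carry_out: Moves the arm, as the interface text tells. Its arguments: {"type":"object","properties":{"steps":{"type":"array","items":{"type":"object","properties":{"travel":{"type":"array","items":{"type":"number"}},"angular":{"type":"array","items":{"type":"number"}}}}},"claw":{"type":"number"},"grip_force":{"type":"number"}},"required":["steps"]}

```bash
mkdir -p pics; ls; cat > h.py <<'E'
import numpy as np, cv2
from station import monitor, vision, r
from scipy.spatial.transform import Rotation as R
def rot(o):
    o=np.array(o,float)
    return o if o.shape==(3,3) else (R.from_quat(o).as_matrix() if o.size==4 else R.from_euler('xyz',o.ravel(),degrees=True).as_matrix())
def tool():
    s=monitor.read_state(); return np.array(s['tool_pos']),rot(s['tcp_rot'])
def cam(name):
    i=vision.camera_info(name); f=210/np.tan(np.radians(i['fov_y'])/2)
    if name=='wrist':
        p,Rt=tool(); T=np.array(i['tool_from_camera']); return i,f,p+Rt@T[:3,3],Rt@T[:3,:3]
    return i,f,np.array(i['eye']),rot(i['orientation'])
def ray(c,u,v):
    i,f,e,Rc=c
    K=np.array([[f,0,i['cx']],[0,f,i['cy']],[0,0,1.]])
    d=np.array([(u-i['cx'])/f,(v-i['cy'])/f]); x=d.copy()
    for _ in range(30): x=d/(1+i['k1']*(x@x))
    return e,Rc@np.array([x[0],x[1],1.])
def onz(c,u,v,z):
    e,d=ray(c,u,v); return e+d*(z-e[2])/d[2]
def proj(c,P):
    i,f,e,Rc=c; q=Rc.T@(np.array(P)-e); x=q[:2]/q[2]; x=x*(1+i['k1']*(x@x)); return x*f+[i['cx'],i['cy']]
def snap(name,fn=None):
    c=cam(name); im=np.array(vision.read_camera(name))
    if fn: cv2.imwrite('pics/'+fn,im)
    return c,im
E
python3 - <<'E'
from h import *
print(monitor.read_state(), r.tip_reach)
for n in('scene','top','wrist'):print(vision.camera_info(n)); 
a=snap('top','top0.png')[1];b=snap('scene','sc0.png')[1]
E
```

```text
pics
{'time': 0.0, 'qpos': array([57.95452586, 33.92632933,  2.76847957, 92.23797195, -1.90848855,
       54.01438293, -1.93030644]), 'dq': array([-0.06728178, -0.000822  , -0.14232544, -0.0509157 , -0.07658363,
       -0.06047482,  0.05013388]), 'effort': array([-8.14013983e-04, -5.48700607e+01,  1.54632781e+00, -1.98127466e+01,
        9.42685321e-03,  8.66735500e-03,  1.13684942e-05]), 'tool_pos': array([ 0.32524565, -0.64701556,  0.23812365]), 'tcp_rot': array([-1.79867679e+02,  7.62501709e-03,  2.66922184e+01]), 'force': array([ 1.85345435e-04, -9.29099763e-02,  5.69981741e-01]), 'ft_torque': array([ 0.06478927,  0.02903959, -0.04448458]), 'gripper_width': 0.08554329263664928} 0.008
{'fov_y': 49.60642493939952, 'cx': 285.1487026755067, 'cy': 209.38248532439115, 'k1': -0.007437069637652435, 'eye': array([ 1.23999334, -0.10505051,  1.1792871 ]), 'orientation': array([-148.14661852,   -0.37791893,   81.80032029])}
{'fov_y': 51.11762817323433, 'cx': 274.5261802894963, 'cy': 213.6694614053754, 'k1': -0.047731215490132206, 'eye': array([0.50418659, 0.00994964, 1.47005342]), 'orientation': array([-177.56082222,   -0.50656364,  -89.09560199])}
{'fov_y': 62.30927978688128, 'cx': 280.1694965860949, 'cy': 210.05215471159823, 'k1': -0.06963178182065839, 'tool_from_camera': array([[ 1.85368205e-04, -9.52706650e-01, -3.03891436e-01,
         7.73486373e-02],
       [ 9.99999853e-01,  3.31351418e-04, -4.28812747e-04,
        -3.66920041e-04],
       [ 5.09227614e-04, -3.03891312e-01,  9.52706572e-01,
        -1.34670317e-01],
       [ 0.00000000e+00,  0.00000000e+00,  0.00000000e+00,
         1.00000000e+00]])}
```

View pics/top0.png

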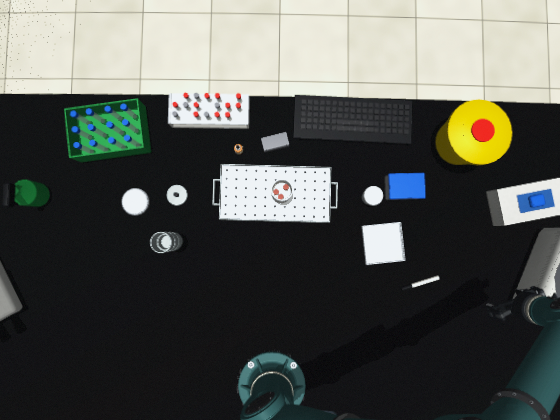

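View pics/sc0.png

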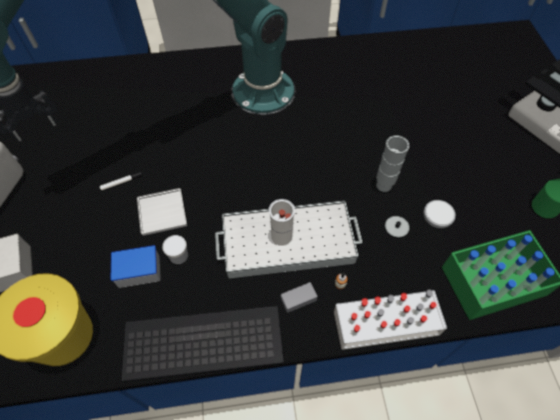

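The top view shows: drain tray around (275,193) with the cup at (282,192) holding about 3 stoppers; the nest at (167,241); cover (177,195); petri (135,201); steriliser tray (383,243); specimen jar (373,195); tip box (405,186); marker (422,283); dropper (238,149); slide box (275,142).

```bash
python3 - <<'E'
from h import *
c,im=snap('top')
g=im.min(2)
def blob(x0,y0,x1,y1,z,th=110,name=''):
    m=(g[y0:y1,x0:x1]>th).astype(np.uint8)
    cs=cv2.findContours(m,cv2.RETR_EXTERNAL,cv2.CHAIN_APPROX_NONE)[0]
    k=max(cs,key=cv2.contourArea)+[x0,y0]
    (u,v),(w,h),a=cv2.minAreaRect(k.astype(np.float32)); 
    box=cv2.boxPoints(((u,v),(w,h),a))
    print(name,(round(u,1),round(v,1)),(round(w,1),round(h,1)),round(a,1),onz(c,u,v,z).round(4)[:2],'corners',[onz(c,*b,z).round(3)[:2].tolist() for b in box])
blob(220,160,333,226,.055,name='drain')
blob(355,215,412,270,.012,name='ster')
blob(160,180,194,210,.009,name='cover')
blob(118,185,152,218,.014,name='petri')
blob(360,182,385,210,.066,name='jar')
for n,u,v,z in [('cupmouth',282.5,191.5,.185),('stacktop',166,241.5,.202),('dropper',238,149,.07),('slide',275,142,.03)]: print(n,onz(c,u,v,z))
print('px/m at .185',proj(c,[.6,0,.185])-proj(c,[.6,.1,.185]))
cv2.imwrite('pics/z1.png',np.hstack([cv2.resize(im[165:220,250:315],None,fx=6,fy=6,interpolation=2),cv2.resize(im[215:270,135:200],None,fx=6,fy=6,interpolation=2)]))
E
```

```text
drain (275.9, 192.6) (113.1, 55.4) 1.6 [ 0.6328 -0.0048] corners [[0.545, 0.179], [0.725, 0.177], [0.721, -0.19], [0.541, -0.186]]
ster (383.1, 242.9) (39.7, 39.5) 83.9 [ 0.4749 -0.3654] corners [[0.532, -0.292], [0.549, -0.424], [0.417, -0.439], [0.402, -0.307]]
cover (176.5, 195.0) (20.0, 19.0) 90.0 [0.6237 0.3262] corners [[0.657, 0.359], [0.658, 0.295], [0.591, 0.294], [0.59, 0.357]]
petri (134.8, 201.3) (25.5, 26.2) 45.0 [0.6003 0.4641] corners [[0.598, 0.525], [0.661, 0.465], [0.602, 0.403], [0.539, 0.463]]
jar (373.0, 195.0) (18.4, 18.4) 45.0 [ 0.6295 -0.3177] corners [[0.629, -0.276], [0.672, -0.317], [0.63, -0.36], [0.588, -0.318]]
cupmouth [ 0.62462962 -0.02293058  0.185     ]
stacktop [0.47294863 0.31143753 0.202     ]
dropper [0.77010118 0.11916614 0.07      ]
slide [8.03148797e-01 3.66826940e-04 3.00000000e-02]
px/m at .185 [34.0968282  0.5553873]
```

View pics/z1.png

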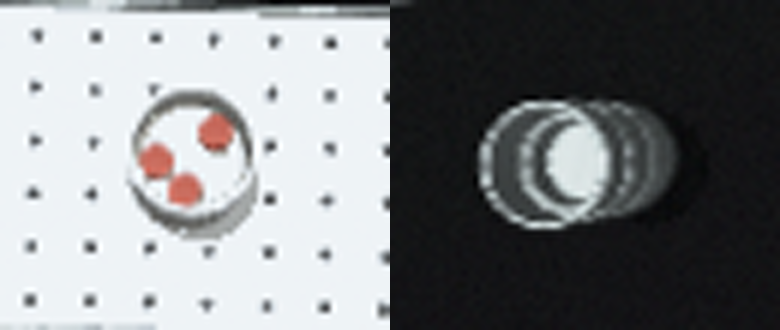

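Top view confirms 3 stoppers in the cup. I'll grasp the cup with the tool horizontal; first lift and start tilting, watching joint 5.

{"name": "carry_out", "arguments": {
  "steps": [
    {"travel": [0, 0, -60], "angular": [0, 0, 0]},
    {"travel": [0, 0, -40], "angular": [0, 10, 0]},
    {"travel": [0, 0, 0], "angular": [0, 10, 0]},
    {"travel": [0, 0, 0], "angular": [0, 10, 0]},
    {"travel": [0, 0, 0], "angular": [0, 10, 0]}
  ],
  "claw": 85
}}

```text
time: 0.78
tool_pos: [0.325, -0.6483, 0.34]
tcp_rot: [179.9, -40.3, 26.7]
force: [0.1, 0.6, -0.8]
gripper_width: 0.0848
```

```bash
python3 - <<'E'
from h import *
s=monitor.read_state();print(s['qpos'].round(1),s['tool_pos'],s['tcp_rot'])
c=cam('scene');c2=cam('top')
print(onz(c2,282.2,190.2,.185),onz(c2,160.8,242.2,.202))
E
```

```text
[ 82.6  34.8 -12.4  86.4 -35.1  70.2  24. ] [ 0.3249585  -0.64830491  0.34000204] [179.87626326 -40.27115387  26.70578895]
[ 0.62844502 -0.02199229  0.185     ] [0.47067365 0.32644984 0.202     ]
```

```bash
cat >> h.py <<'E'
import json
def plan(p,rpy,n,start=None):
    """rows taking tool from the measured (or given) pose to p,rpy in n equal parts"""
    p0,R0=start or tool(); p=np.array(p,float); R1=rot(rpy) 
    w=(R.from_matrix(R0).inv()*R.from_matrix(R1)).as_rotvec()
    rows=[]; Rc=R0
    for k in range(n):
        t=Rc.T@(p-p0)/n*1000
        rows.append({"travel":[float(round(x,1))+0 for x in t],"angular":[float(round(np.degrees(x),2))+0 for x in w/n]})
        Rc=Rc@R.from_rotvec(w/n).as_matrix()
    print(json.dumps(rows)); return p,R1
E
python3 - <<'E'
from h import *
plan([.45,.12,.36],[180,0,140],12)
E
```

```text
[{"travel": [30.1, -52.6, 23.2], "angular": [3.3, -2.16, -9.0]}, {"travel": [38.8, -45.8, 24.8], "angular": [3.3, -2.16, -9.0]}, {"travel": [46.3, -37.6, 25.6], "angular": [3.3, -2.16, -9.0]}, {"travel": [52.4, -28.4, 25.6], "angular": [3.3, -2.16, -9.0]}, {"travel": [57.1, -18.3, 24.9], "angular": [3.3, -2.16, -9.0]}, {"travel": [60.0, -7.7, 23.4], "angular": [3.3, -2.16, -9.0]}, {"travel": [61.2, 3.2, 21.3], "angular": [3.3, -2.16, -9.0]}, {"travel": [60.6, 13.9, 18.5], "angular": [3.3, -2.16, -9.0]}, {"travel": [58.3, 24.2, 15.1], "angular": [3.3, -2.16, -9.0]}, {"travel": [54.2, 33.8, 11.3], "angular": [3.3, -2.16, -9.0]}, {"travel": [48.5, 42.5, 7.2], "angular": [3.3, -2.16, -9.0]}, {"travel": [41.5, 49.8, 2.8], "angular": [3.3, -2.16, -9.0]}]
```

{"name": "carry_out", "arguments": {
  "steps": [
    {"travel": [30, -52, 23], "angular": [3.3, -2.2, -9]},
    {"travel": [38, -45, 24], "angular": [3.3, -2.2, -9]},
    {"travel": [45, -37, 25], "angular": [3.3, -2.2, -9]},
    {"travel": [51, -28, 24], "angular": [3.3, -2.2, -9]},
    {"travel": [55, -18, 23], "angular": [3.3, -2.2, -9]},
    {"travel": [57, -8, 22], "angular": [3.3, -2.2, -9]},
    {"travel": [58, 3, 20], "angular": [3.3, -2.2, -9]},
    {"travel": [58, 14, 18], "angular": [3.3, -2.2, -9]},
    {"travel": [56, 24, 15], "angular": [3.3, -2.2, -9]},
    {"travel": [54, 33, 11], "angular": [3.3, -2.2, -9]},
    {"travel": [48, 42, 7], "angular": [3.3, -2.2, -9]},
    {"travel": [41, 49, 3], "angular": [3.3, -2.2, -9]}
  ]
}}

```text
time: 2.28
tool_pos: [0.4435, 0.0917, 0.3567]
tcp_rot: [-179.4, 0.3, 140.2]
force: [1.0, 0.6, -0.3]
gripper_width: 0.0852
```

```bash
python3 - <<'E'
from h import *
s=monitor.read_state();print(s['qpos'].round(1),s['tool_pos'],s['tcp_rot'])
E
```

```text
[ 27.4  10.3 -51.1 116.1  10.   58.2  21.6] [0.4435165  0.09170768 0.35670228] [-179.41249545    0.2722106   140.24374765]
```

{"name": "carry_out", "arguments": {
  "steps": [
    {"travel": [0, 0, 0], "angular": [0, -10, 0]},
    {"travel": [0, 0, 0], "angular": [0, -10, 0]},
    {"travel": [0, 0, 0], "angular": [0, -10, 0]},
    {"travel": [0, 0, 0], "angular": [0, -10, 0]},
    {"travel": [0, 0, 0], "angular": [0, -10, 0]},
    {"travel": [0, 0, 0], "angular": [0, -10, 0]},
    {"travel": [0, 0, 0], "angular": [0, -10, 0]},
    {"travel": [0, 0, 0], "angular": [0, -10, 0]},
    {"travel": [0, 0, 0], "angular": [0, -10, 0]}
  ]
}}

```text
time: 3.4
tool_pos: [0.4441, 0.0934, 0.3557]
tcp_rot: [-121.6, 89.5, -161.5]
force: [2.2, -2.0, 105.5]
gripper_width: 0.0848
```

```bash
python3 - <<'E'
from h import *
s=monitor.read_state();print(s['qpos'].round(1),s['tool_pos'],s['tcp_rot']);print(tool()[1].round(2))
snap('scene','s1.png')
E
```

```text
[-25.4  39.8 -47.9 143.7  76.  118.9 -90. ] [0.44406898 0.09340865 0.35567355] [-121.55759878   89.45015337 -161.45903739]
[[-0.01  0.64  0.77]
 [-0.    0.77 -0.64]
 [-1.   -0.01 -0.01]]
```

View pics/s1.png

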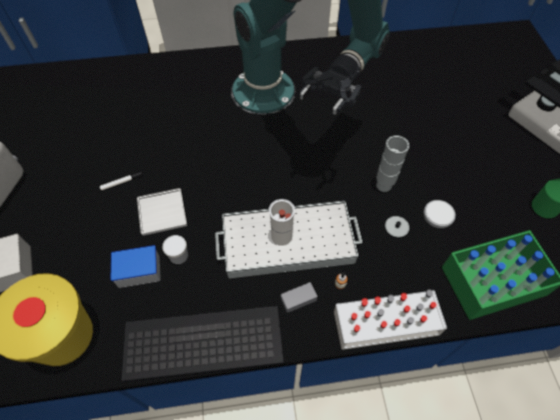

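The scene view shows the gripper horizontal near the base at (335,85), pointing to the cup. j4 and j6 sit at their limits, and force reads 105 N, so I move out of that at once.

{"name": "carry_out", "arguments": {
  "steps": [
    {"travel": [0, 0, 25], "angular": [0, 0, 0]},
    {"travel": [0, 0, 25], "angular": [0, 0, 0]}
  ]
}}

```text
time: 3.7
tool_pos: [0.4836, 0.0601, 0.3556]
tcp_rot: [-118.8, 89.2, -158.9]
force: [0.5, -0.7, 0.6]
gripper_width: 0.085
```

```bash
python3 - <<'E'
from h import *
s=monitor.read_state();print(s['qpos'].round(1),s['tool_pos'],s['tcp_rot'],s['force'],s['ft_torque'])
E
```

```text
[-17.6  39.4 -47.1 143.5  85.5 117.9 -84.9] [0.48361159 0.06007071 0.35561509] [-118.81417565   89.18305678 -158.89643902] [ 0.50286432 -0.6917513   0.58379589] [ 0.68950162  0.80833406 -0.04894418]
```

```bash
cat >> h.py <<'E'
def horiz(psi,up=False):
    a=np.radians(psi); z=np.array([np.cos(a),np.sin(a),0]); x=np.array([0,0,1. if up else -1.]); return np.c_[x,np.cross(z,x),z]
E
python3 - <<'E'
from h import *
e=plan([.559,.018,.30],horiz(-30),4)
plan([.559,.018,.127],horiz(-30),4,e)
E
```

```text
[{"travel": [13.7, 4.3, 21.3], "angular": [-2.52, -0.11, 0.17]}, {"travel": [13.8, 3.3, 21.4], "angular": [-2.52, -0.11, 0.17]}, {"travel": [13.8, 2.3, 21.5], "angular": [-2.52, -0.11, 0.17]}, {"travel": [13.9, 1.3, 21.6], "angular": [-2.52, -0.11, 0.17]}]
[{"travel": [43.2, 0.0, 0.0], "angular": [0.0, 0.0, 0.0]}, {"travel": [43.2, 0.0, 0.0], "angular": [0.0, 0.0, 0.0]}, {"travel": [43.2, 0.0, 0.0], "angular": [0.0, 0.0, 0.0]}, {"travel": [43.2, 0.0, 0.0], "angular": [0.0, 0.0, 0.0]}]
```

{"name": "carry_out", "arguments": {
  "steps": [
    {"travel": [14, 4, 21], "angular": [-2.5, -0.1, 0.2]},
    {"travel": [14, 3, 21], "angular": [-2.5, -0.1, 0.2]},
    {"travel": [14, 2, 22], "angular": [-2.5, -0.1, 0.2]},
    {"travel": [14, 1, 22], "angular": [-2.5, -0.1, 0.2]},
    {"travel": [40, 0, 0], "angular": [0, 0, 0]},
    {"travel": [40, 0, 0], "angular": [0, 0, 0]},
    {"travel": [0, 0, 0], "angular": [0, 0, 0]}
  ]
}}

```text
time: 4.58
tool_pos: [0.573, 0.0286, 0.2214]
tcp_rot: [145.9, 89.9, 115.0]
force: [0.2, 0.3, 0.3]
gripper_width: 0.0852
```

```bash
python3 - <<'E'
from h import *
s=monitor.read_state();print(s['qpos'].round(1),s['tool_pos'],s['tcp_rot'],s['force'],s['ft_torque']);print(tool()[1].round(3))
snap('scene','s2.png')
plan([.559,.018,.127],horiz(-30),3)
E
```

```text
[-14.7  56.5 -29.8 143.  112.3 118.5 -94.1] [0.57299997 0.02858336 0.22136444] [145.91265949  89.88499429 114.95181737] [0.23536017 0.25278646 0.26007483] [0.53887545 0.85661544 0.01528705]
[[-0.001  0.514  0.858]
 [ 0.002  0.858 -0.514]
 [-1.     0.001 -0.002]]
[{"travel": [32.0, -5.4, -2.1], "angular": [-0.31, -0.01, -0.05]}, {"travel": [32.0, -5.4, -2.2], "angular": [-0.31, -0.01, -0.05]}, {"travel": [32.0, -5.4, -2.2], "angular": [-0.31, -0.01, -0.05]}]
```

View pics/s2.png

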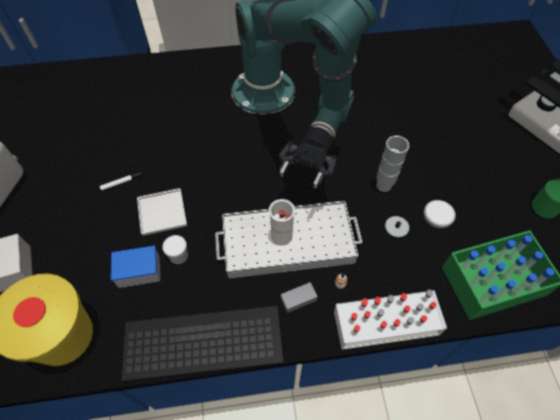

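{"name": "carry_out", "arguments": {
  "steps": [
    {"travel": [31, 0, 0], "angular": [1.6, 0, 0]},
    {"travel": [31, 0, 0], "angular": [1.6, 0, 0]},
    {"travel": [30, 0, 0], "angular": [1.6, 0, 0]},
    {"travel": [0, 0, 0], "angular": [0, 0, 0]}
  ]
}}

```text
time: 5.12
tool_pos: [0.573, 0.0292, 0.1308]
tcp_rot: [114.6, 89.7, 78.8]
force: [0.3, 0.7, -0.3]
gripper_width: 0.0847
```

```bash
python3 - <<'E'
from h import *
s=monitor.read_state();print(s['qpos'].round(1),s['tool_pos'],s['tcp_rot'],s['force'],s['ft_torque']);p,M=tool();print(M.round(3))
d=M.T@(np.array([.628,-.022,.127])-p);print('cup centre in tool mm',d*1000)
snap('wrist','w1.png')
E
```

```text
[ -19.4   66.8  -23.7  137.2  107.6  117.9 -103.1] [0.57301551 0.02918391 0.13082756] [114.55702407  89.66241678  78.7947028 ] [ 0.34156491  0.74498057 -0.25389352] [ 0.53933245  0.80290864 -0.04249532]
[[ 0.001  0.584  0.811]
 [ 0.006  0.811 -0.584]
 [-1.     0.005 -0.002]]
cup centre in tool mm [ 3.59462335 -9.41871939 74.53927496]
```

View pics/w1.png

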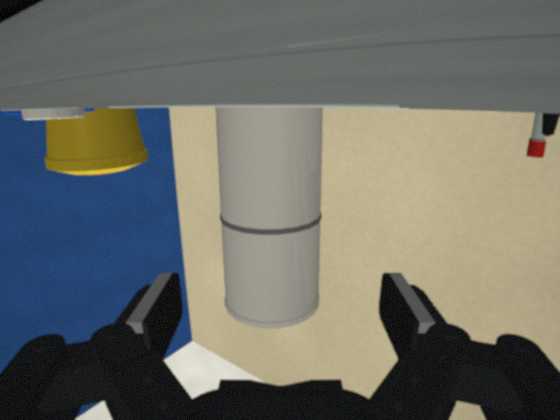

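The wrist view (camera below, upside down) shows the cup upright between the open jaws, axis at u≈271, about 7 mm to the left of centre. Advance and grip.

{"name": "carry_out", "arguments": {
  "steps": [
    {"travel": [0, -7, 0], "angular": [0, 0, 0]},
    {"travel": [0, 0, 30], "angular": [0, 0, 0]},
    {"travel": [0, 0, 30], "angular": [0, 0, 0]},
    {"travel": [0, 0, 16], "angular": [0, 0, 0]},
    {"travel": [0, 0, 12], "angular": [0, 0, 0]},
    {"travel": [0, 0, 0], "angular": [0, 0, 0]}
  ]
}}

```text
time: 5.92
tool_pos: [0.6397, -0.0295, 0.131]
tcp_rot: [113.5, 89.7, 77.7]
force: [-0.7, 0.4, 0.1]
gripper_width: 0.0851
```

{"name": "carry_out", "arguments": {
  "steps": [
    {"travel": [0, 0, 0]},
    {"travel": [0, 0, 0]},
    {"travel": [0, 0, 0]},
    {"travel": [0, 0, 0]},
    {"travel": [0, 0, 0]},
    {"travel": [0, 0, 0]}
  ],
  "claw": 50,
  "grip_force": 45
}}

```text
schema error: expected keys travel, angular
```

```bash
python3 - <<'E'
from h import *
s=monitor.read_state();print(s['qpos'].round(1),s['tool_pos'],s['tcp_rot'],s['force'],s['ft_torque'],s['gripper_width']);p,M=tool();print(M.round(3))
E
```

```text
[-13.   64.  -16.8 133.4 120.3 111.2 -96.3] [ 0.6396868  -0.02952312  0.13100929] [113.5237444   89.72493742  77.70000164] [-0.7266034   0.36283775  0.05739108] [ 0.63801757  0.83139097 -0.05103026] 0.08508874249573999
[[ 0.001  0.585  0.811]
 [ 0.005  0.811 -0.585]
 [-1.     0.004 -0.002]]
```

{"name": "carry_out", "arguments": {
  "steps": [
    {"travel": [0, 0, 0], "angular": [0, 0, 0]},
    {"travel": [0, 0, 0], "angular": [0, 0, 0]},
    {"travel": [0, 0, 0], "angular": [0, 0, 0]},
    {"travel": [0, 0, 0], "angular": [0, 0, 0]},
    {"travel": [0, 0, 0], "angular": [0, 0, 0]},
    {"travel": [0, 0, 0], "angular": [0, 0, 0]}
  ],
  "claw": 50,
  "grip_force": 45
}}

```text
time: 6.68
tool_pos: [0.6398, -0.0283, 0.13]
tcp_rot: [121.0, 89.7, 85.2]
force: [-1.6, 2.0, 2.8]
gripper_width: 0.062
```

{"name": "carry_out", "arguments": {
  "steps": [
    {"travel": [-30, 0, 0], "angular": [0, 0, 0]},
    {"travel": [-30, 0, 0], "angular": [0, 0, 0]},
    {"travel": [0, 0, 0], "angular": [0, 0, 10]},
    {"travel": [0, 0, 0], "angular": [0, 0, 0]}
  ]
}}

```text
time: 7.18
tool_pos: [0.6397, -0.0294, 0.1891]
tcp_rot: [91.9, 79.9, 56.0]
force: [-0.9, -0.0, -1.3]
gripper_width: 0.0619
```

```bash
python3 - <<'E'
from h import *
s=monitor.read_state();print(s['qpos'].round(1),s['tool_pos'],s['tcp_rot'],s['force'],s['ft_torque'],s['gripper_width']);p,M=tool();print(M.round(3))
E
```

```text
[ -11.    57.   -20.   135.5  120.2  109.5 -100.8] [ 0.63971486 -0.02941773  0.18906359] [91.85551413 79.85828538 56.01722203] [-0.93479646 -0.01635335 -1.27656761] [ 0.72842616  1.0670653  -0.02372347] 0.06188884509049553
[[ 0.098  0.577  0.811]
 [ 0.146  0.798 -0.585]
 [-0.984  0.176 -0.006]]
```

```bash
python3 - <<'E'
from h import *
p,M=tool(); z=M[:,2].copy(); z[2]=0; z/=np.linalg.norm(z); up=np.array([0,0,1.]); u=np.cross(z,-up)  # y when x down
print('u',u)
def Rt(th):
    th=np.radians(th); a=u*np.sin(th)+up*np.cos(th); return np.c_[-a,np.cross(z,-a),z]
L=np.array([.640,-.055,.057])-.032*u
def C(th):
    t=np.radians(th); a=u*np.sin(t)+up*np.cos(t); q=u*np.cos(t)-up*np.sin(t); return L-.055*a-.032*q
th0=-10
poses=[]
c120=C(120)
# stage 1: -10 -> 80 ; stage 2: 80->120 descending ; stage 3 pivot
for th in range(0,81,10):
    f=(th+10)/90; q=p+f*(np.array([c120[0],c120[1],.16])-p); poses.append((th,q))
for th in (90,100,110,120): poses.append((th,np.array([c120[0],c120[1],.16+(th-80)/40*(c120[2]-.16)])))
for th in (130,140,150,160,170,180): poses.append((th,C(th)))
poses.append((180,C(180)-[0,0,.010]))
Rc,pc=M,p
for th,q in poses:
    T=Rt(th); w=R.from_matrix(Rc.T@T).as_rotvec(degrees=True); t=Rc.T@(q-pc)*1000
    print(th,q.round(3),t.round(1).tolist(),w.round(1).tolist()); Rc,pc=T,q
E
```

```text
u [ 0.5850896   0.81096866 -0.        ]
0 [ 0.636 -0.038  0.186] [1.5, -9.8, 1.7] [-0.0, -0.3, -10.1]
10 [ 0.632 -0.047  0.183] [3.2, -9.4, 1.7] [0.0, -0.0, -10.0]
20 [ 0.627 -0.055  0.179] [4.8, -8.7, 1.7] [-0.0, 0.0, -10.0]
30 [ 0.623 -0.064  0.176] [6.2, -7.7, 1.7] [0.0, -0.0, -10.0]
40 [ 0.619 -0.072  0.173] [7.5, -6.5, 1.7] [-0.0, 0.0, -10.0]
50 [ 0.615 -0.081  0.17 ] [8.5, -5.1, 1.7] [-0.0, -0.0, -10.0]
60 [ 0.611 -0.089  0.166] [9.2, -3.5, 1.7] [-0.0, 0.0, -10.0]
70 [ 0.607 -0.098  0.163] [9.7, -1.9, 1.7] [-0.0, -0.0, -10.0]
80 [ 0.603 -0.107  0.16 ] [9.9, -0.2, 1.7] [0.0, 0.0, -10.0]
90 [ 0.603 -0.107  0.148] [2.1, 11.8, 0.0] [-0.0, -0.0, -10.0]
100 [ 0.603 -0.107  0.136] [0.0, 11.9, 0.0] [-0.0, 0.0, -10.0]
110 [ 0.603 -0.107  0.124] [-2.1, 11.8, 0.0] [-0.0, -0.0, -10.0]
120 [ 0.603 -0.107  0.112] [-4.1, 11.2, 0.0] [0.0, 0.0, -10.0]
130 [ 0.609 -0.098  0.117] [-6.4, -9.1, 0.0] [0.0, -0.0, -10.0]
140 [ 0.615 -0.09   0.12 ] [-6.4, -9.1, -0.0] [-0.0, -0.0, -10.0]
150 [ 0.621 -0.081  0.121] [-6.4, -9.1, 0.0] [-0.0, 0.0, -10.0]
160 [ 0.628 -0.072  0.12 ] [-6.4, -9.1, -0.0] [0.0, 0.0, -10.0]
170 [ 0.634 -0.063  0.117] [-6.4, -9.1, 0.0] [-0.0, -0.0, -10.0]
180 [ 0.64  -0.055  0.112] [-6.4, -9.1, -0.0] [0.0, -0.0, -10.0]
180 [ 0.64  -0.055  0.102] [-10.0, 0.0, 0.0] [0.0, 0.0, 0.0]
```

{"name": "carry_out", "arguments": {
  "steps": [
    {"travel": [1.5, -10, 1.7], "angular": [0, -0.3, -10]},
    {"travel": [3, -9.5, 1.7], "angular": [0, 0, -10]},
    {"travel": [5, -8.5, 1.7], "angular": [0, 0, -10]},
    {"travel": [6, -7.5, 1.7], "angular": [0, 0, -10]},
    {"travel": [7.5, -6.5, 1.7], "angular": [0, 0, -10]},
    {"travel": [8.5, -5, 1.7], "angular": [0, 0, -10]},
    {"travel": [9, -3.5, 1.7], "angular": [0, 0, -10]},
    {"travel": [9.5, -2, 1.7], "angular": [0, 0, -10]},
    {"travel": [0, 0, 0], "angular": [0, 0, 0]}
  ]
}}

```text
time: 8.3
tool_pos: [0.6072, -0.0972, 0.1631]
tcp_rot: [-90.0, 20.1, -125.8]
force: [1.0, -0.5, -1.6]
gripper_width: 0.0615
```

```bash
python3 - <<'E'
from h import *
s=monitor.read_state();print(s['qpos'].round(1),s['tool_pos'],s['force'],s['gripper_width']);p,M=tool();print(M.round(3))
E
```

```text
[-20.4  61.7   1.6 141.3 122.8 101.8 -40.1] [ 0.60722518 -0.09722759  0.16310112] [ 1.03659577 -0.47852142 -1.61919991] 0.06153288237182263
[[-0.549  0.201  0.811]
 [-0.762  0.278 -0.585]
 [-0.344 -0.939  0.001]]
```

{"name": "carry_out", "arguments": {
  "steps": [
    {"travel": [10, 0, 1.7], "angular": [0, 0, -10]},
    {"travel": [2, 12, 0], "angular": [0, 0, -10]},
    {"travel": [0, 12, 0], "angular": [0, 0, -10]},
    {"travel": [-2, 12, 0], "angular": [0, 0, -10]},
    {"travel": [-4, 11, 0], "angular": [0, 0, -10]},
    {"travel": [-6.5, -9, 0], "angular": [0, 0, -10]},
    {"travel": [-6.5, -9, 0], "angular": [0, 0, -10]},
    {"travel": [-6.5, -9, 0], "angular": [0, 0, -10]},
    {"travel": [-6.5, -9, 0], "angular": [0, 0, -10]},
    {"travel": [-6.5, -9, 0], "angular": [0, 0, -10]},
    {"travel": [-6.5, -9, 0], "angular": [0, 0, -10]},
    {"travel": [-5, 0, 0], "angular": [0, 0, 0]}
  ]
}}

```text
time: 9.8
tool_pos: [0.6421, -0.0519, 0.1069]
tcp_rot: [-66.6, -89.5, -149.0]
force: [0.8, 0.0, -1.2]
gripper_width: 0.0612
```

```bash
python3 - <<'E'
from h import *
s=monitor.read_state();print(s['qpos'].round(1),s['tool_pos'],s['force'],s['gripper_width']);p,M=tool();print(M.round(3))
snap('scene','s3.png')
E
```

```text
[-43.   72.4  24.5 134.2 117.7  78.7  57.7] [ 0.64210005 -0.051868    0.10685828] [ 0.80866835  0.00349727 -1.23985374] 0.061222820056694466
[[-0.007 -0.582  0.813]
 [-0.004 -0.813 -0.582]
 [ 1.    -0.008  0.003]]
```

View pics/s3.png

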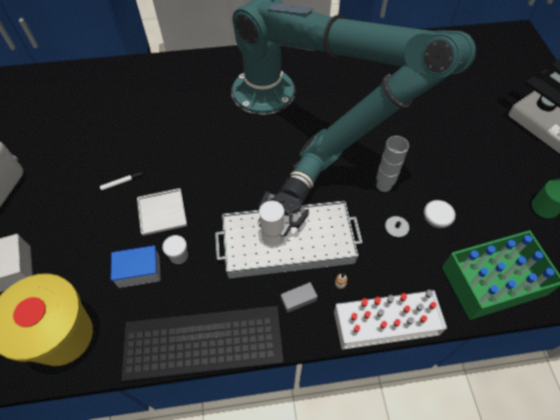

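The scene view shows the cup inverted on the tray at (272,222), no stoppers outside. Lower to contact.

{"name": "carry_out", "arguments": {
  "steps": [
    {"travel": [-3, 0, 0], "angular": [0, 0, 0]},
    {"travel": [-2, 0, 0], "angular": [0, 0, 0]},
    {"travel": [-1, 0, 0], "angular": [0, 0, 0]},
    {"travel": [0, 0, 0], "angular": [0, 0, 0]}
  ]
}}

```text
time: 10.35
tool_pos: [0.6405, -0.0545, 0.101]
tcp_rot: [-61.5, -89.8, -154.3]
force: [0.1, -0.4, -0.8]
gripper_width: 0.0615
```

{"name": "carry_out", "arguments": {
  "steps": [
    {"travel": [-1.5, 0, 0], "angular": [0, 0, 0]},
    {"travel": [0, 0, 0], "angular": [0, 0, 0]}
  ]
}}

```text
time: 10.6
tool_pos: [0.6406, -0.0544, 0.1009]
tcp_rot: [-33.2, -89.6, 177.4]
force: [-1.0, 0.7, 4.6]
gripper_width: 0.0616
```

{"name": "carry_out", "arguments": {
  "steps": [
    {"travel": [5, 0, 0], "angular": [0, 0, 0]},
    {"travel": [10, 0, 0], "angular": [0, 0, 0]},
    {"travel": [15, 0, 0], "angular": [0, 0, 0]},
    {"travel": [20, 0, 0], "angular": [0, 0, 0]},
    {"travel": [25, 0, 0], "angular": [0, 0, 0]},
    {"travel": [25, 0, 0], "angular": [0, 0, 0]},
    {"travel": [0, 0, 0], "angular": [0, 0, 0]}
  ]
}}

```text
time: 11.48
tool_pos: [0.6398, -0.055, 0.2021]
tcp_rot: [-60.1, -89.6, -155.8]
force: [-0.3, -0.2, -1.0]
gripper_width: 0.0613
```

```bash
python3 - <<'E'
from h import *
s=monitor.read_state();print(s['qpos'].round(1),s['tool_pos'],s['force'],s['gripper_width']);p,M=tool();print(M.round(3))
c,im=snap('scene'); cv2.imwrite('pics/s4.png',cv2.resize(im[160:300,180:390],None,fx=3.5,fy=3.5,interpolation=2))
plan([.640,.105,p[2]],horiz(-30,True),5)
E
```

```text
[-44.4  61.1  28.7 138.3 121.4  75.6  63.8] [ 0.63977544 -0.05500417  0.20210355] [-0.25515277 -0.24366427 -1.01963415] 0.06126785164203882
[[-0.007 -0.586  0.81 ]
 [-0.003 -0.81  -0.586]
 [ 1.    -0.006  0.004]]
[{"travel": [0.2, -25.8, -18.7], "angular": [1.16, -0.03, -0.06]}, {"travel": [0.2, -26.2, -18.1], "angular": [1.16, -0.03, -0.06]}, {"travel": [0.3, -26.6, -17.6], "angular": [1.16, -0.03, -0.06]}, {"travel": [0.3, -26.9, -17.1], "angular": [1.16, -0.03, -0.06]}, {"travel": [0.3, -27.3, -16.5], "angular": [1.16, -0.03, -0.06]}]
```

View pics/s4.png

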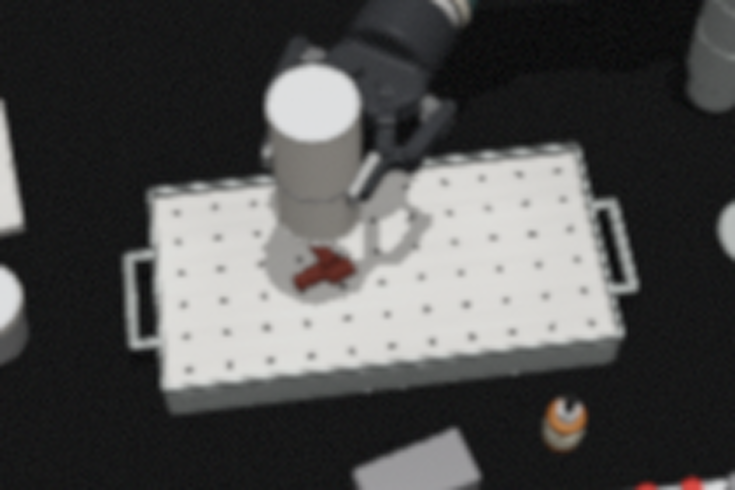

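All stoppers (dark red) lie in one heap around (325,268) of the crop, on the tray under the cup. Carrying the cup to the +y side.

```bash
python3 - <<'E'
from h import *
p,M=tool()
plan([.640,.075,.202],horiz(-22,True),5)
c,im=snap('scene'); hsv=cv2.cvtColor(im,cv2.COLOR_BGR2HSV); m=((im[:,:,2].astype(int)-im[:,:,1]>40)&(im[:,:,2]<140))[225:250,255:290]
ys,xs=np.nonzero(m);print(xs.min()+255,xs.max()+255,ys.min()+225,ys.max()+225,m.sum(),onz(c,xs.mean()+255,ys.mean()+225,.054))
E
```

```text
[{"travel": [0.2, -21.0, -15.2], "angular": [2.76, -0.03, -0.06]}, {"travel": [0.2, -21.7, -14.1], "angular": [2.76, -0.03, -0.06]}, {"travel": [0.2, -22.3, -13.1], "angular": [2.76, -0.03, -0.06]}, {"travel": [0.3, -22.9, -12.0], "angular": [2.76, -0.03, -0.06]}, {"travel": [0.3, -23.5, -10.9], "angular": [2.76, -0.03, -0.06]}]
265 279 232 241 70 [ 0.63332192 -0.04636995  0.054     ]
```

{"name": "carry_out", "arguments": {
  "steps": [
    {"travel": [0, -21, -15], "angular": [2.8, 0, 0]},
    {"travel": [0, -21.5, -14], "angular": [2.8, 0, 0]},
    {"travel": [0, -22.5, -13], "angular": [2.8, 0, 0]},
    {"travel": [0, -23, -12], "angular": [2.8, 0, 0]},
    {"travel": [0, -23.5, -11], "angular": [2.8, 0, 0]},
    {"travel": [0, 0, 0], "angular": [0, 0, 0]}
  ]
}}

```text
time: 12.32
tool_pos: [0.6402, 0.0775, 0.1994]
tcp_rot: [-61.1, -89.7, -140.5]
force: [-0.5, -0.3, -1.3]
gripper_width: 0.0617
```

```bash
python3 - <<'E'
from h import *
s=monitor.read_state();print(s['qpos'].round(1),s['tool_pos'],s['force'],s['gripper_width']);p,M=tool();print(M.round(3))
snap('scene','s5.png');
E
```

```text
[-53.   60.6  25.8 139.1 124.4  80.   63.8] [0.64016982 0.07749876 0.19935407] [-0.48150739 -0.28556482 -1.33074023] 0.06167323656308782
[[-0.004 -0.368  0.93 ]
 [-0.003 -0.93  -0.368]
 [ 1.    -0.004  0.002]]
```

View pics/s5.png

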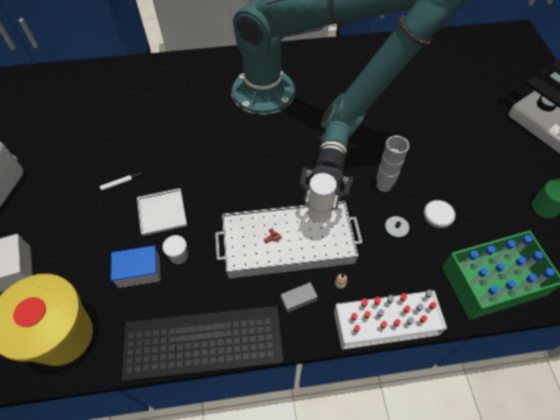

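Clear of the nest (arm at (335,140), stack at (392,150)). Lower the cup.

{"name": "carry_out", "arguments": {
  "steps": [
    {"travel": [-25, 0, 0], "angular": [0, 0, 0]},
    {"travel": [-25, 0, 0], "angular": [0, 0, 0]},
    {"travel": [-25, 0, 0], "angular": [0, 0, 0]},
    {"travel": [-15, 0, 0], "angular": [0, 0, 0]},
    {"travel": [-4, 0, 0], "angular": [0, 0, 0]},
    {"travel": [-3, 0, 0], "angular": [0, 0, 0]},
    {"travel": [0, 0, 0], "angular": [0, 0, 0]}
  ]
}}

```text
time: 13.25
tool_pos: [0.6406, 0.0752, 0.1035]
tcp_rot: [-42.7, -89.7, -159.1]
force: [0.2, 0.1, -1.1]
gripper_width: 0.0614
```

{"name": "carry_out", "arguments": {
  "steps": [
    {"travel": [-2, 0, 0], "angular": [0, 0, 0]},
    {"travel": [0, 0, 0], "angular": [0, 0, 0]}
  ]
}}

```text
time: 13.5
tool_pos: [0.6406, 0.0754, 0.101]
tcp_rot: [-48.3, -89.7, -153.4]
force: [0.2, 0.4, -1.2]
gripper_width: 0.0615
```

{"name": "carry_out", "arguments": {
  "steps": [
    {"travel": [-0.8, 0, 0], "angular": [0, 0, 0]},
    {"travel": [-0.5, 0, 0], "angular": [0, 0, 0]},
    {"travel": [0, 0, 0], "angular": [0, 0, 0]}
  ]
}}

```text
time: 13.88
tool_pos: [0.6408, 0.0754, 0.1009]
tcp_rot: [-26.3, -89.6, -175.4]
force: [-1.6, 1.6, 5.1]
gripper_width: 0.0615
```

{"name": "carry_out", "arguments": {
  "steps": [
    {"travel": [0, 0, 0], "angular": [0, 0, 0]},
    {"travel": [0, 0, 0], "angular": [0, 0, 0]},
    {"travel": [0, 0, 0], "angular": [0, 0, 0]},
    {"travel": [0, 0, 0], "angular": [0, 0, 0]},
    {"travel": [0, 0, -10], "angular": [0, 0, 0]},
    {"travel": [0, 0, -20], "angular": [0, 0, 0]},
    {"travel": [0, 0, -30], "angular": [0, 0, 0]},
    {"travel": [0, 0, -15], "angular": [0, 0, 0]},
    {"travel": [50, 0, 0], "angular": [0, 0, 0]},
    {"travel": [50, 0, 0], "angular": [0, 0, 0]},
    {"travel": [50, 0, 0], "angular": [0, 0, 0]},
    {"travel": [0, 0, 0], "angular": [0, 0, 0]}
  ],
  "claw": 85
}}

```text
time: 15.38
tool_pos: [0.5712, 0.1031, 0.2078]
tcp_rot: [167.4, -88.5, -9.2]
force: [1.1, -0.2, -0.3]
gripper_width: 0.085
```

```bash
python3 - <<'E'
from h import *
s=monitor.read_state();print(s['qpos'].round(1),s['tool_pos'],s['force'],s['gripper_width']);p,M=tool();print(M.round(3))
plan([.47,.2,.36],[180,0,-20],10)
E
```

```text
[-33.1  54.8 -13.5 143.7 114.1 106.1  79.1] [0.57118665 0.10306524 0.20779921] [ 1.08464109 -0.15514864 -0.32731061] 0.08496604886743749
[[ 0.026 -0.371  0.928]
 [-0.004 -0.929 -0.371]
 [ 1.     0.006 -0.026]]
[{"travel": [14.9, -5.2, -13.4], "angular": [0.16, -8.85, -0.11]}, {"travel": [12.7, -5.2, -15.5], "angular": [0.16, -8.85, -0.11]}, {"travel": [10.2, -5.2, -17.3], "angular": [0.16, -8.85, -0.11]}, {"travel": [7.4, -5.2, -18.6], "angular": [0.16, -8.85, -0.11]}, {"travel": [4.5, -5.3, -19.5], "angular": [0.16, -8.85, -0.11]}, {"travel": [1.4, -5.3, -19.9], "angular": [0.16, -8.85, -0.11]}, {"travel": [-1.7, -5.4, -19.9], "angular": [0.16, -8.85, -0.11]}, {"travel": [-4.7, -5.4, -19.4], "angular": [0.16, -8.85, -0.11]}, {"travel": [-7.6, -5.5, -18.4], "angular": [0.16, -8.85, -0.11]}, {"travel": [-10.3, -5.6, -17.0], "angular": [0.16, -8.85, -0.11]}]
```

{"name": "carry_out", "arguments": {
  "steps": [
    {"travel": [30, 0, 8], "angular": [-3, 0, 0]},
    {"travel": [30, 0, 8], "angular": [-3, 0, 0]},
    {"travel": [30, 0, 8], "angular": [-3, 0, 0]},
    {"travel": [30, 0, 8], "angular": [-3, 0, 0]},
    {"travel": [0, 0, 0], "angular": [-3, 0, 10]},
    {"travel": [0, 0, 0], "angular": [-3, 0, 10]},
    {"travel": [0, 0, 0], "angular": [0, 0, 10.5]},
    {"travel": [0, 0, 0], "angular": [0, 0, 10.5]},
    {"travel": [0, 0, 0], "angular": [0, 0, 10.5]},
    {"travel": [0, 0, 0], "angular": [0, 0, 10.5]},
    {"travel": [0, 0, 0], "angular": [0, 0, 10.5]},
    {"travel": [0, 0, 0], "angular": [0, 0, 10.5]}
  ]
}}

```text
time: 16.88
tool_pos: [0.6024, 0.0942, 0.325]
tcp_rot: [-91.9, -7.9, -128.9]
force: [0.1, 0.4, -0.1]
gripper_width: 0.0846
```

```bash
python3 - <<'E'
from h import *
s=monitor.read_state();print(s['qpos'].round(1),s['tool_pos'],s['force'],s['gripper_width']);p,M=tool();print(M.round(3))
E
```

```text
[-28.2  38.3 -20.1 131.4  98.8  98.6  21.4] [0.60241728 0.09417037 0.32500407] [ 0.10855699  0.37936023 -0.1237103 ] 0.08458323793013382
[[-0.622 -0.113  0.775]
 [-0.771 -0.086 -0.631]
 [ 0.138 -0.99  -0.033]]
```

```bash
python3 - <<'E'
from h import *
plan([.50,.22,.40],[180,0,140],12)
E
```

```text
[{"travel": [-1.9, -6.1, -13.4], "angular": [-6.1, 5.39, 6.39]}, {"travel": [-1.2, -4.5, -14.2], "angular": [-6.1, 5.39, 6.39]}, {"travel": [-0.3, -2.9, -14.6], "angular": [-6.1, 5.39, 6.39]}, {"travel": [0.9, -1.3, -14.8], "angular": [-6.1, 5.39, 6.39]}, {"travel": [2.2, 0.1, -14.7], "angular": [-6.1, 5.39, 6.39]}, {"travel": [3.7, 1.3, -14.4], "angular": [-6.1, 5.39, 6.39]}, {"travel": [5.2, 2.3, -13.8], "angular": [-6.1, 5.39, 6.39]}, {"travel": [6.8, 3.1, -12.9], "angular": [-6.1, 5.39, 6.39]}, {"travel": [8.3, 3.5, -11.9], "angular": [-6.1, 5.39, 6.39]}, {"travel": [9.8, 3.7, -10.6], "angular": [-6.1, 5.39, 6.39]}, {"travel": [11.1, 3.6, -9.2], "angular": [-6.1, 5.39, 6.39]}, {"travel": [12.3, 3.2, -7.8], "angular": [-6.1, 5.39, 6.39]}]
```

{"name": "carry_out", "arguments": {
  "steps": [
    {"travel": [-2, -6, -13.5], "angular": [-6.1, 5.4, 6.4]},
    {"travel": [-1, -4.5, -14], "angular": [-6.1, 5.4, 6.4]},
    {"travel": [0, -3, -14.5], "angular": [-6.1, 5.4, 6.4]},
    {"travel": [1, -1, -15], "angular": [-6.1, 5.4, 6.4]},
    {"travel": [2, 0, -14.5], "angular": [-6.1, 5.4, 6.4]},
    {"travel": [3.5, 1, -14.5], "angular": [-6.1, 5.4, 6.4]},
    {"travel": [5, 2, -14], "angular": [-6.1, 5.4, 6.4]},
    {"travel": [7, 3, -13], "angular": [-6.1, 5.4, 6.4]},
    {"travel": [8, 3.5, -12], "angular": [-6.1, 5.4, 6.4]},
    {"travel": [10, 3.5, -10.5], "angular": [-6.1, 5.4, 6.4]},
    {"travel": [11, 3.5, -9], "angular": [-6.1, 5.4, 6.4]},
    {"travel": [12, 3, -8], "angular": [-6.1, 5.4, 6.4]}
  ]
}}

```text
time: 18.38
tool_pos: [0.5014, 0.219, 0.4006]
tcp_rot: [-179.9, -0.3, 139.3]
force: [-1.3, 0.4, -0.2]
gripper_width: 0.0853
```

```bash
python3 - <<'E'
from h import *
s=monitor.read_state();print(s['qpos'].round(1),s['tool_pos'],s['tcp_rot'],s['force'],s['gripper_width'])
a=snap('scene')[1];b=snap('wrist')[1]
cv2.imwrite('pics/sw6.png',np.hstack([a[100:300,180:480],b[:, :][::2,::2][:200]]))
# nest rim from scene
c=cam('scene'); print('pred rim px in scene',proj(c,[.471,.326,.202]),'top',proj(cam('top'),[.471,.326,.202]),'wrist',proj(cam('wrist'),[.471,.326,.202]))
plan([.47,.326,.30],[180,0,140],4)
E
```

```text
[ -1.7  14.2 -32.8 103.    8.1  65.3  12.3] [0.50143709 0.21897976 0.40056473] [-179.94425332   -0.27678439  139.33901992] [-1.26469345  0.38613281 -0.20550331] 0.08526088026501025
pred rim px in scene [396.53725236 144.1405163 ] top [160.95801762 242.08945143] wrist [351.0189951   81.79028218]
[{"travel": [23.9, 15.8, 25.2], "angular": [-0.06, 0.0, -0.16]}, {"travel": [23.9, 15.9, 25.3], "angular": [-0.06, 0.0, -0.16]}, {"travel": [23.8, 15.9, 25.3], "angular": [-0.06, 0.0, -0.16]}, {"travel": [23.8, 16.0, 25.3], "angular": [-0.06, 0.0, -0.16]}]
```

View pics/sw6.png

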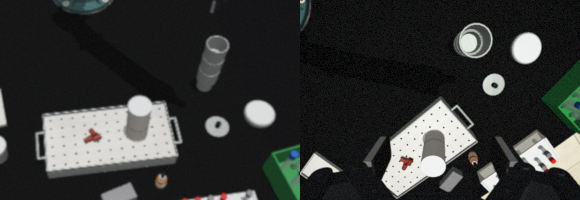

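The views show the cup standing inverted with the heap beside it, and the nest rim at the predicted wrist pixel (~350,82). Move over the nest.

{"name": "carry_out", "arguments": {
  "steps": [
    {"travel": [24, 16, 25], "angular": [0, 0, 0]},
    {"travel": [24, 16, 25], "angular": [0, 0, 0]},
    {"travel": [24, 16, 25], "angular": [0, 0, 0]},
    {"travel": [24, 16, 10], "angular": [0, 0, 0]},
    {"travel": [0, 0, 0], "angular": [0, 0, 0]}
  ]
}}

```text
time: 19.1
tool_pos: [0.4662, 0.3321, 0.3147]
tcp_rot: [-179.6, -0.1, 140.2]
force: [-0.2, 0.6, 0.0]
gripper_width: 0.085
```

```bash
python3 - <<'E'
from h import *
s=monitor.read_state();print(s['qpos'].round(1),s['tool_pos'],s['tcp_rot'])
c,b=snap('wrist','w7.png'); q=[.471,.326,.202]
b=b.copy(); cv2.circle(b,tuple(int(x) for x in proj(c,q)),4,(0,0,255),-1)
for t in np.linspace(0,6.28,40): cv2.circle(b,tuple(int(x) for x in proj(c,[q[0]+.031*np.cos(t),q[1]+.031*np.sin(t),.202])),1,(0,255,0),-1)
cv2.imwrite('pics/w7.png',b)
E
```

```text
[-14.1  21.3 -34.2 106.3  13.9  57.   -4. ] [0.466189   0.33205988 0.3146878 ] [-1.79596046e+02 -1.27457134e-01  1.40177597e+02]
```

View pics/w7.png

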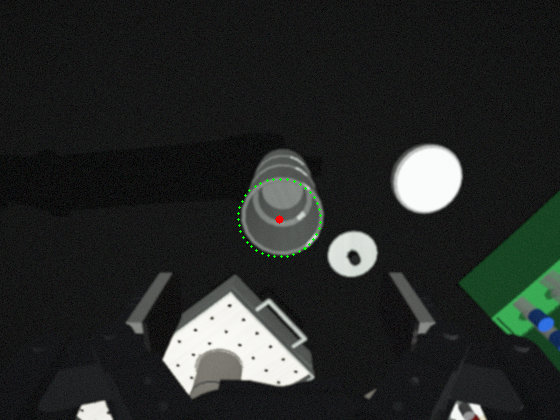

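The circle overlay fits the top beaker's rim (centre (280,218)) to about 2 px. Descend and grip.

{"name": "carry_out", "arguments": {
  "steps": [
    {"travel": [-7, 0, 20], "angular": [0, 0, 0]},
    {"travel": [0, 0, 30], "angular": [0, 0, 0]},
    {"travel": [0, 0, 30], "angular": [0, 0, 0]},
    {"travel": [0, 0, 30], "angular": [0, 0, 0]},
    {"travel": [0, 0, 23], "angular": [0, 0, 0]},
    {"travel": [0, 0, 10], "angular": [0, 0, 0]},
    {"travel": [0, 0, 0], "angular": [0, 0, 0]}
  ]
}}

```text
time: 20.02
tool_pos: [0.4737, 0.3238, 0.1742]
tcp_rot: [-179.8, -0.0, 139.8]
force: [0.9, -0.2, 0.6]
gripper_width: 0.085
```

{"name": "carry_out", "arguments": {
  "steps": [
    {"travel": [0, 0, 0], "angular": [0, 0, 0]},
    {"travel": [0, 0, 0], "angular": [0, 0, 0]},
    {"travel": [0, 0, 0], "angular": [0, 0, 0]},
    {"travel": [0, 0, 0], "angular": [0, 0, 0]},
    {"travel": [0, 0, 0], "angular": [0, 0, 0]},
    {"travel": [0, 0, 0], "angular": [0, 0, 0]}
  ],
  "claw": 50,
  "grip_force": 35
}}

```text
time: 20.78
tool_pos: [0.4741, 0.3251, 0.1759]
tcp_rot: [-180.0, -0.0, 139.8]
force: [0.2, -0.7, 5.7]
gripper_width: 0.0603
```

{"name": "carry_out", "arguments": {
  "steps": [
    {"travel": [0, 0, -4], "angular": [0, 0, 0]},
    {"travel": [0, 0, -6], "angular": [0, 0, 0]},
    {"travel": [0, 0, -8], "angular": [0, 0, 0]},
    {"travel": [0, 0, -10], "angular": [0, 0, 0]},
    {"travel": [0, 0, -10], "angular": [0, 0, 0]},
    {"travel": [0, 0, -15], "angular": [0, 0, 0]},
    {"travel": [0, 0, -20], "angular": [0, 0, 0]},
    {"travel": [0, 0, -25], "angular": [0, 0, 0]},
    {"travel": [0, 0, -25], "angular": [0, 0, 0]},
    {"travel": [0, 0, 0], "angular": [0, 0, 0]}
  ]
}}

```text
time: 22.02
tool_pos: [0.4747, 0.3259, 0.3003]
tcp_rot: [179.8, 0.0, 139.8]
force: [-1.1, -0.5, -0.5]
gripper_width: 0.0602
```

```bash
python3 - <<'E'
from h import *
s=monitor.read_state();print(s['qpos'].round(1),s['tool_pos'],s['tcp_rot'],s['force'],s['gripper_width'])
a=snap('scene')[1]
# ster tray corners from scene at rim top
c,t=snap('top'); m=(t.min(2)>110).astype(np.uint8)[215:275,350:415]
k=max(cv2.findContours(m,0,1)[0],key=cv2.contourArea)+[350,215]; (u,v),wh,an=cv2.minAreaRect(k.astype(np.float32)); print(u,v,wh,an,onz(c,u,v,.012))
cv2.imwrite('pics/s8.png',np.hstack([a[90:290,330:480],t[180:280,100:330].repeat(2,0).repeat(2,1)]))
plan([.476,-.365,.30],[180,0,55],12)
E
```

```text
[-13.3  22.1 -34.  107.2  14.9  54.9  -4.2] [0.47466907 0.32591667 0.30031107] [1.79846046e+02 4.34218624e-03 1.39788447e+02] [-1.06502444 -0.46181854 -0.52406059] 0.06024852484259865
383.1494445800781 242.89471435546875 (39.66583251953125, 39.5237922668457) 83.8844985961914 [ 0.47489035 -0.36539096  0.012     ]
[{"travel": [-37.2, -43.7, -0.1], "angular": [-0.01, 0.01, 7.07]}, {"travel": [-42.3, -38.8, -0.1], "angular": [-0.01, 0.01, 7.07]}, {"travel": [-46.8, -33.3, -0.1], "angular": [-0.01, 0.01, 7.07]}, {"travel": [-50.5, -27.3, -0.2], "angular": [-0.01, 0.01, 7.07]}, {"travel": [-53.5, -20.9, -0.2], "angular": [-0.01, 0.01, 7.07]}, {"travel": [-55.7, -14.1, -0.2], "angular": [-0.01, 0.01, 7.07]}, {"travel": [-57.0, -7.2, -0.2], "angular": [-0.01, 0.01, 7.07]}, {"travel": [-57.4, -0.1, -0.2], "angular": [-0.01, 0.01, 7.07]}, {"travel": [-57.0, 6.9, -0.2], "angular": [-0.01, 0.01, 7.07]}, {"travel": [-55.7, 13.9, -0.2], "angular": [-0.01, 0.01, 7.07]}, {"travel": [-53.6, 20.7, -0.2], "angular": [-0.01, 0.01, 7.07]}, {"travel": [-50.7, 27.1, -0.2], "angular": [-0.01, 0.01, 7.07]}]
```

View pics/s8.png

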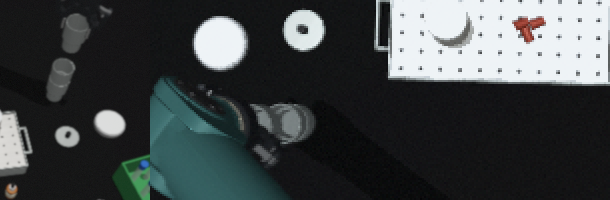

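The views show the lifted beaker, two beakers still standing in the nest, the cover unmoved at scene ~ (397,226), and a three-stopper heap. Carry to the steriliser tray.

{"name": "carry_out", "arguments": {
  "steps": [
    {"travel": [-37, -44, 0], "angular": [0, 0, 7]},
    {"travel": [-42, -39, 0], "angular": [0, 0, 7]},
    {"travel": [-47, -33, 0], "angular": [0, 0, 7]},
    {"travel": [-50.5, -27, 0], "angular": [0, 0, 7]},
    {"travel": [-53.5, -21, 0], "angular": [0, 0, 7]},
    {"travel": [-55.5, -14, 0], "angular": [0, 0, 7]},
    {"travel": [-57, -7, 0], "angular": [0, 0, 7]},
    {"travel": [-57.5, 0, 0], "angular": [0, 0, 7]},
    {"travel": [-57, 7, 0], "angular": [0, 0, 7]},
    {"travel": [-55.5, 14, 0], "angular": [0, 0, 7]},
    {"travel": [-53.5, 20.5, 0], "angular": [0, 0, 7]},
    {"travel": [-50.5, 27, 0], "angular": [0, 0, 7]}
  ]
}}

```text
time: 23.62
tool_pos: [0.4799, -0.3649, 0.2969]
tcp_rot: [-179.8, 0.1, 55.6]
force: [0.4, 0.5, -0.6]
gripper_width: 0.0599
```

```bash
python3 - <<'E'
from h import *
s=monitor.read_state();print(s['qpos'].round(1),s['tool_pos'],s['tcp_rot'],s['force'],s['gripper_width'])
plan([.475,-.365,.12],[180,0,55],5)
E
```

```text
[ 34.7  21.6  -2.5 104.9   1.3  53.7  -2.8] [ 0.47990821 -0.36494932  0.29692272] [-1.79758836e+02  1.47102047e-01  5.55717956e+01] [ 0.36800286  0.51781429 -0.61549915] 0.059910018510228584
[{"travel": [-0.5, -0.7, 35.4], "angular": [-0.05, 0.03, 0.11]}, {"travel": [-0.5, -0.7, 35.4], "angular": [-0.05, 0.03, 0.11]}, {"travel": [-0.5, -0.7, 35.4], "angular": [-0.05, 0.03, 0.11]}, {"travel": [-0.5, -0.7, 35.4], "angular": [-0.05, 0.03, 0.11]}, {"travel": [-0.6, -0.8, 35.4], "angular": [-0.05, 0.03, 0.11]}]
```

{"name": "carry_out", "arguments": {
  "steps": [
    {"travel": [-0.5, -0.5, 40], "angular": [0, 0, 0]},
    {"travel": [-0.5, -0.5, 40], "angular": [0, 0, 0]},
    {"travel": [-0.5, -0.5, 40], "angular": [0, 0, 0]},
    {"travel": [-0.5, -0.5, 40], "angular": [0, 0, 0]},
    {"travel": [0, 0, 35], "angular": [0, 0, 0]},
    {"travel": [0, 0, 20], "angular": [0, 0, 0]},
    {"travel": [0, 0, 7], "angular": [0, 0, 0]},
    {"travel": [0, 0, 2], "angular": [0, 0, 0]},
    {"travel": [0, 0, 0], "angular": [0, 0, 0]}
  ]
}}

```text
time: 24.75
tool_pos: [0.4778, -0.3647, 0.0751]
tcp_rot: [-180.0, 0.1, 55.8]
force: [-0.5, 0.8, -1.0]
gripper_width: 0.0596
```

{"name": "carry_out", "arguments": {
  "steps": [
    {"travel": [0, 0, 2], "angular": [0, 0, 0]},
    {"travel": [0, 0, 2], "angular": [0, 0, 0]},
    {"travel": [0, 0, 1], "angular": [0, 0, 0]},
    {"travel": [0, 0, 0], "angular": [0, 0, 0]}
  ]
}}

```text
time: 25.25
tool_pos: [0.4774, -0.3645, 0.0695]
tcp_rot: [-179.9, 0.1, 55.8]
force: [0.3, 0.5, 0.3]
gripper_width: 0.0598
```

{"name": "carry_out", "arguments": {
  "steps": [
    {"travel": [0, 0, 1.5], "angular": [0, 0, 0]},
    {"travel": [0, 0, 0], "angular": [0, 0, 0]}
  ]
}}

```text
time: 25.5
tool_pos: [0.4776, -0.3646, 0.0689]
tcp_rot: [-179.9, 0.1, 55.8]
force: [-1.3, -0.2, 5.4]
gripper_width: 0.0601
```

{"name": "carry_out", "arguments": {
  "steps": [
    {"travel": [0, 0, 0], "angular": [0, 0, 0]},
    {"travel": [0, 0, 0], "angular": [0, 0, 0]},
    {"travel": [0, 0, 0], "angular": [0, 0, 0]},
    {"travel": [0, 0, 0], "angular": [0, 0, 0]},
    {"travel": [0, 0, -15], "angular": [0, 0, 0]},
    {"travel": [0, 0, -30], "angular": [0, 0, 0]},
    {"travel": [0, 0, -50], "angular": [0, 0, 0]},
    {"travel": [0, 0, -50], "angular": [0, 0, 0]},
    {"travel": [0, 0, -50], "angular": [0, 0, 0]},
    {"travel": [0, 0, 0], "angular": [0, 0, 0]}
  ],
  "claw": 85
}}

```text
time: 26.75
tool_pos: [0.4806, -0.3661, 0.2689]
tcp_rot: [179.4, 0.1, 55.8]
force: [0.4, -0.3, 0.6]
gripper_width: 0.085
```

```bash
python3 - <<'E'
from h import *
s=monitor.read_state();print(s['qpos'].round(1),s['tool_pos'],s['tcp_rot'])
# camera looks ahead of the tool along +x by some; put the heap at image centre-ish: choose yaw 90
plan([.633,-.10,.23],[180,0,90],6)
E
```

```text
[ 34.9  23.   -2.6 106.9   1.6  49.5  -2.8] [ 0.48055564 -0.36607505  0.26894491] [1.79439705e+02 1.34865820e-01 5.57742936e+01]
[{"travel": [51.0, -4.0, 6.3], "angular": [0.08, 0.05, -5.7]}, {"travel": [51.1, 1.1, 6.4], "angular": [0.08, 0.05, -5.7]}, {"travel": [50.7, 6.2, 6.4], "angular": [0.08, 0.05, -5.7]}, {"travel": [49.9, 11.2, 6.4], "angular": [0.08, 0.05, -5.7]}, {"travel": [48.5, 16.1, 6.5], "angular": [0.08, 0.05, -5.7]}, {"travel": [46.7, 20.9, 6.5], "angular": [0.08, 0.05, -5.7]}]
```

{"name": "carry_out", "arguments": {
  "steps": [
    {"travel": [56, -4, 4], "angular": [0, 0, -5.7]},
    {"travel": [57, 1, 6.4], "angular": [0, 0, -5.7]},
    {"travel": [57, 6, 10], "angular": [0, 0, -5.7]},
    {"travel": [57, 11, 15], "angular": [0, 0, -5.7]},
    {"travel": [55, 16, 20], "angular": [0, 0, -5.7]},
    {"travel": [53, 21, 20], "angular": [0, 0, -5.7]},
    {"travel": [0, 0, 0], "angular": [0, 0, 0]}
  ],
  "claw": 40
}}

```text
time: 27.62
tool_pos: [0.642, -0.0555, 0.1849]
tcp_rot: [-179.7, -0.2, 90.6]
force: [0.5, -0.7, -0.4]
gripper_width: 0.0396
```

```bash
cat >> h.py <<'E'
def stoppers(fn,scale=1):
    s=monitor.read_state();print(s['tool_pos'],s['tcp_rot'],s['gripper_width'])
    c,im=snap('wrist'); b,g,rr=[im[:,:,i].astype(int) for i in range(3)]
    m=((rr-g>40)&(rr-b>40)).astype(np.uint8); cs=cv2.findContours(m,cv2.RETR_EXTERNAL,cv2.CHAIN_APPROX_NONE)[0]
    for k in cs:
        if cv2.contourArea(k)<100: continue
        (u,v),wh,a=cv2.minAreaRect(k); bp=cv2.boxPoints(((u,v),wh,a))
        P=onz(c,u,v,.054); W=[onz(c,*q,.054) for q in bp]; e1,e2=W[1]-W[0],W[2]-W[1]; L=e1 if np.linalg.norm(e1)>np.linalg.norm(e2) else e2
        print('blob px',(round(u),round(v)),'world',P[:2].round(4),'sides mm',(np.linalg.norm(e1)*1e3).round(),(np.linalg.norm(e2)*1e3).round(),'long dir deg',np.degrees(np.arctan2(L[1],L[0])).round(),cv2.boundingRect(k))
    cv2.imwrite('pics/'+fn,im); return c,im,m
E
python3 - <<'E'
from h import *
c,im,m=stoppers('w9.png'); 
ys,xs=np.nonzero(m); x0,x1,y0,y1=max(xs.min()-40,0),xs.max()+40,max(ys.min()-40,0),ys.max()+40
print(x0,y0,x1,y1); cv2.imwrite('pics/w9c.png',cv2.resize(im[y0:y1,x0:x1],None,fx=2.5,fy=2.5,interpolation=2)[:600,:800])
E
```

```text
[ 0.64199139 -0.05551549  0.18487496] [-179.71958083   -0.21631582   90.57691969] 0.03963906963332793
blob px (253, 190) world [ 0.6188 -0.0454] sides mm 24.0 14.0 long dir deg 29.0 (237, 176, 32, 26)
blob px (276, 192) world [ 0.6377 -0.0471] sides mm 18.0 51.0 long dir deg -82.0 (262, 161, 27, 63)
197 121 328 263
```

View pics/w9c.png

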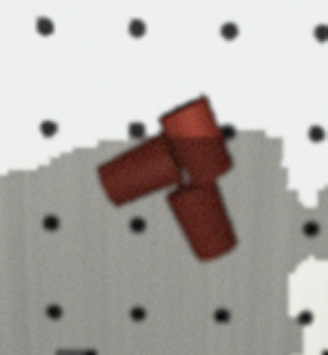

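Three stoppers lie flat: A (253,190), B (277,177), C (278,210). C first, gripping across its axis (yaw 123).

```bash
python3 - <<'E'
from h import *
c=cam('wrist')
for n,u,v in (('A',253,189),('B',277,177),('C',278,210)): print(n,onz(c,u,v,.054))
C=onz(c,278,210,.054)+np.array([.54,-.84,0])*.005
e=plan([C[0],C[1],.12],[180,0,123],4); plan([C[0],C[1],.056],[180,0,123],2,e)
E
```

```text
A [ 0.61842691 -0.04920926  0.054     ]
B [ 0.63735642 -0.03943334  0.054     ]
C [ 0.63823201 -0.0664644   0.054     ]
[{"travel": [-2.7, 0.0, 16.4], "angular": [-0.07, -0.03, -8.18]}, {"travel": [-2.7, -0.4, 16.4], "angular": [-0.07, -0.03, -8.18]}, {"travel": [-2.6, -0.8, 16.4], "angular": [-0.07, -0.03, -8.18]}, {"travel": [-2.5, -1.2, 16.4], "angular": [-0.07, -0.03, -8.18]}]
[{"travel": [0.0, 0.0, 32.0], "angular": [0.0, 0.0, 0.0]}, {"travel": [0.0, 0.0, 32.0], "angular": [0.0, 0.0, 0.0]}]
```

```bash
python3 - <<'E'
from h import *
for k in range(3):
    s=monitor.read_state();print(s['time'],s['tool_pos'],s['tcp_rot'])
    c,im=snap('wrist'); b,g,rr=[im[:,:,i].astype(int) for i in range(3)]; ys,xs=np.nonzero((rr-g>40)&(rr-b>40)); print(xs.mean(),ys.mean(),onz(c,xs.mean(),ys.mean(),.054),onz(c,278,210,.054))
E
```

```text
27.675 [ 0.64123474 -0.05974238  0.18547384] [-1.79701816e+02 -3.34360018e-02  9.02955690e+01]
269.5431506849315 184.5 [ 0.6315101  -0.04548192  0.054     ] [ 0.63823201 -0.0664644   0.054     ]
27.725 [ 0.64093117 -0.06276506  0.18603749] [-1.79729637e+02  8.03218381e-02  9.00673793e+01]
269.7803895231699 180.33646742780388 [ 0.63151918 -0.04550234  0.054     ] [ 0.63795838 -0.06992279  0.054     ]
27.775 [ 0.64086205 -0.06452472  0.18647685] [-1.79768035e+02  1.35403146e-01  8.99243969e+01]
269.54877239548773 177.66556071665562 [ 0.63140561 -0.04531936  0.054     ] [ 0.63795399 -0.07194633  0.054     ]
```

```bash
python3 - <<'E'
from h import *
e=plan([.6405,-.066,.12],[180,0,123],4)
E
```

```text
[{"travel": [-0.1, 0.0, 16.7], "angular": [-0.06, 0.02, -8.29]}, {"travel": [-0.1, -0.1, 16.7], "angular": [-0.06, 0.02, -8.29]}, {"travel": [-0.1, -0.1, 16.7], "angular": [-0.06, 0.02, -8.29]}, {"travel": [-0.1, -0.1, 16.7], "angular": [-0.06, 0.02, -8.29]}]
```

{"name": "carry_out", "arguments": {
  "steps": [
    {"travel": [0, 0, 16.5], "angular": [0, 0, -8.3]},
    {"travel": [0, 0, 16.5], "angular": [0, 0, -8.3]},
    {"travel": [0, 0, 17], "angular": [0, 0, -8.3]},
    {"travel": [0, 0, 17], "angular": [0, 0, -8.3]},
    {"travel": [0, 0, 0], "angular": [0, 0, 0]},
    {"travel": [0, 0, 0], "angular": [0, 0, 0]}
  ],
  "claw": 28
}}

```text
time: 28.58
tool_pos: [0.6417, -0.0648, 0.1206]
tcp_rot: [-179.9, 0.0, 123.0]
force: [-0.1, -0.2, 0.5]
gripper_width: 0.0284
```

```bash
python3 - <<'E'
from h import *
c,im,m=stoppers('w10.png'); p,M=tool()
for n,q in (('A',[.619,-.046]),('B',[.637,-.0355]),('C',[.638,-.062])): print(n,proj(c,q+[.054]), M.T@(np.array(q+[.056])-p)*1e3)
cv2.imwrite('pics/w10.png',im)
E
```

```text
[ 0.6417139  -0.06479784  0.12064505] [-1.79865142e+02  4.52181739e-02  1.22955983e+02] 0.028376805690622817
blob px (267, 185) world [ 0.6187 -0.0444] sides mm 16.0 23.0 long dir deg 22.0 (248, 173, 41, 29)
blob px (291, 205) world [ 0.6376 -0.0471] sides mm 52.0 19.0 long dir deg 96.0 (269, 168, 49, 77)
A [266.18186203 187.48556457] [28.00357737 -9.16301887 64.90718681]
B [301.07937863 189.11888283] [27.0006991  11.65146939 64.87094204]
C [278.3811658  224.97194142] [ 4.23484275 -1.94865288 64.92052869]
```

View pics/w10.png

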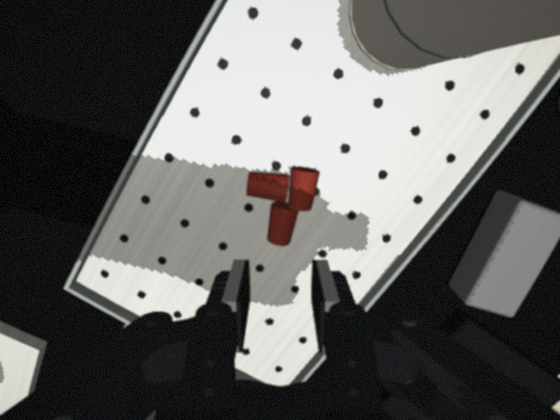

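C sits at (281,222), 1-2 mm off prediction and 12° turned; correct and grip.

{"name": "carry_out", "arguments": {
  "steps": [
    {"travel": [2, 0, 14.5], "angular": [0, 0, 10]},
    {"travel": [0, 0, 25], "angular": [0, 0, 0]},
    {"travel": [0, 0, 18], "angular": [0, 0, 0]},
    {"travel": [0, 0, 7], "angular": [0, 0, 0]},
    {"travel": [0, 0, 0], "angular": [0, 0, 0]}
  ]
}}

```text
time: 29.25
tool_pos: [0.6402, -0.0619, 0.0552]
tcp_rot: [-179.8, -0.0, 113.2]
force: [0.0, 0.4, 0.2]
gripper_width: 0.0279
```

{"name": "carry_out", "arguments": {
  "steps": [
    {"travel": [0, 0, 0], "angular": [0, 0, 0]},
    {"travel": [0, 0, 0], "angular": [0, 0, 0]},
    {"travel": [0, 0, 0], "angular": [0, 0, 0]},
    {"travel": [0, 0, 0], "angular": [0, 0, 0]}
  ],
  "claw": 8,
  "grip_force": 20
}}

```text
time: 29.75
tool_pos: [0.6407, -0.0618, 0.056]
tcp_rot: [-179.9, 0.0, 113.2]
force: [0.2, 0.4, 3.5]
gripper_width: 0.0157
```

{"name": "carry_out", "arguments": {
  "steps": [
    {"travel": [0, 0, -15], "angular": [0, 0, 0]},
    {"travel": [0, 0, -35], "angular": [0, 0, 0]},
    {"travel": [0, 0, -50], "angular": [0, 0, 0]},
    {"travel": [0, 0, 0], "angular": [0, 0, 0]},
    {"travel": [0, 0, 0], "angular": [0, 0, 0]}
  ]
}}

```text
time: 30.38
tool_pos: [0.6402, -0.0619, 0.1558]
tcp_rot: [-179.8, 0.0, 113.2]
force: [-0.2, -0.0, 0.4]
gripper_width: 0.016
```

```bash
python3 - <<'E'
from h import *
c,im,m=stoppers('w11.png'); p,M=tool()
plan([.4776,-.3646,.155],[180,0,55],8)
E
```

```text
[ 0.6401513  -0.0618535   0.15579656] [-1.79838974e+02  2.44283905e-02  1.13185024e+02] 0.016003413640336712
blob px (280, 284) world [ 0.6616 -0.115 ] sides mm 43.0 26.0 long dir deg 112.0 (262, 260, 36, 50)
blob px (262, 180) world [ 0.6184 -0.0443] sides mm 23.0 14.0 long dir deg 23.0 (246, 170, 34, 21)
blob px (294, 178) world [ 0.6378 -0.0348] sides mm 14.0 23.0 long dir deg -66.0 (283, 162, 22, 34)
blob px (554, 54) world [0.7624 0.1116] sides mm 7.0 22.0 long dir deg -56.0 (550, 37, 10, 35)
[{"travel": [-26.8, -33.5, 0.1], "angular": [-0.03, 0.01, 7.27]}, {"travel": [-30.8, -29.8, 0.1], "angular": [-0.03, 0.01, 7.27]}, {"travel": [-34.4, -25.7, 0.1], "angular": [-0.03, 0.01, 7.27]}, {"travel": [-37.3, -21.1, 0.1], "angular": [-0.03, 0.01, 7.27]}, {"travel": [-39.7, -16.2, 0.0], "angular": [-0.03, 0.01, 7.27]}, {"travel": [-41.5, -11.1, 0.0], "angular": [-0.03, 0.01, 7.27]}, {"travel": [-42.5, -5.7, 0.0], "angular": [-0.03, 0.01, 7.27]}, {"travel": [-42.9, -0.3, 0.0], "angular": [-0.03, 0.01, 7.27]}]
```

C is held; A and B are undisturbed. To the beaker.

{"name": "carry_out", "arguments": {
  "steps": [
    {"travel": [-27, -33.5, 0], "angular": [0, 0, 7.3]},
    {"travel": [-31, -30, 0], "angular": [0, 0, 7.3]},
    {"travel": [-34.5, -25.5, 0], "angular": [0, 0, 7.3]},
    {"travel": [-37.5, -21, 0], "angular": [0, 0, 7.3]},
    {"travel": [-39.5, -16, 0], "angular": [0, 0, 7.3]},
    {"travel": [-41.5, -11, 0], "angular": [0, 0, 7.3]},
    {"travel": [-42.5, -6, 0], "angular": [0, 0, 7.3]},
    {"travel": [-43, 0, 0], "angular": [0, 0, 7.3]},
    {"travel": [0, 0, 0], "angular": [0, 0, 0]},
    {"travel": [0, 0, 0], "angular": [0, 0, 0]},
    {"travel": [0, 0, 0], "angular": [0, 0, 0]}
  ]
}}

```text
time: 31.8
tool_pos: [0.4794, -0.3628, 0.1555]
tcp_rot: [-179.8, 0.1, 55.0]
force: [0.4, -0.1, 0.1]
gripper_width: 0.0158
```

```bash
python3 - <<'E'
from h import *
p,M=tool(); print(p,monitor.read_state()['tcp_rot'],M.T@(np.array([.4776,-.3646,.113])-p)*1e3)
c,im=snap('wrist'); im=im.copy()
for t in np.linspace(0,6.28,40): cv2.circle(im,tuple(int(x) for x in proj(c,[.4776+.031*np.cos(t),-.3646+.031*np.sin(t),.095])),1,(0,255,0),-1)
cv2.imwrite('pics/w12.png',im)
E
```

```text
[ 0.47944478 -0.36284457  0.15549877] [-1.79842229e+02  7.90013471e-02  5.49634413e+01] [-2.43781152 -0.38565443 42.50339158]
```

View pics/w12.png

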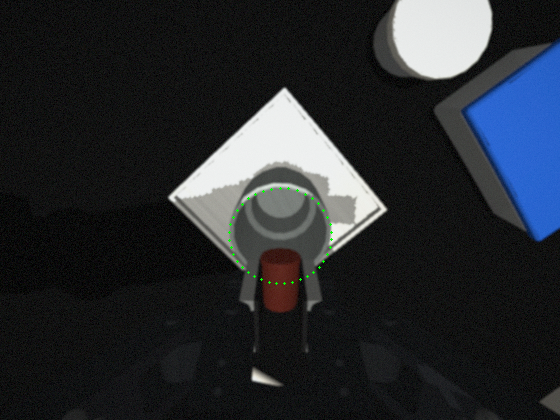

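Beaker stands upright in the tray, its rim on the predicted circle; the stopper is held between the pads at (281,280). Lower and release.

{"name": "carry_out", "arguments": {
  "steps": [
    {"travel": [-4, 0, 20], "angular": [0, 0, 0]},
    {"travel": [0, 0, 17], "angular": [0, 0, 0]},
    {"travel": [0, 0, 6], "angular": [0, 0, 0]},
    {"travel": [0, 0, 0], "angular": [0, 0, 0]},
    {"travel": [0, 0, 0], "angular": [0, 0, 0]}
  ]
}}

```text
time: 32.48
tool_pos: [0.4768, -0.3681, 0.1135]
tcp_rot: [-180.0, 0.1, 54.8]
force: [-1.2, -0.7, 0.4]
gripper_width: 0.0159
```

{"name": "carry_out", "arguments": {
  "steps": [
    {"travel": [0, 0, 0], "angular": [0, 0, 0]},
    {"travel": [0, 0, 0], "angular": [0, 0, 0]},
    {"travel": [0, 0, 0], "angular": [0, 0, 0]},
    {"travel": [0, 0, -20], "angular": [0, 0, 0]},
    {"travel": [0, 0, -30], "angular": [0, 0, 0]},
    {"travel": [0, 0, -10], "angular": [0, 0, 0]},
    {"travel": [0, 0, 0], "angular": [0, 0, 0]}
  ],
  "claw": 30
}}

```text
time: 33.35
tool_pos: [0.4767, -0.3682, 0.1735]
tcp_rot: [-180.0, 0.1, 54.8]
force: [-0.5, 0.2, -0.6]
gripper_width: 0.0303
```

```bash
python3 - <<'E'
from h import *
c,im,m=stoppers('w13.png')
# next: B, axis -66 deg -> jaw along 24 -> yaw 114
plan([.638,-.038,.165],[180,0,114],8)
E
```

```text
[ 0.47673859 -0.36817067  0.17354756] [-1.79995684e+02  1.40070799e-01  5.47881062e+01] 0.030262925676265758
blob px (281, 192) world [ 0.4828 -0.3595] sides mm 12.0 20.0 long dir deg -125.0 (273, 179, 17, 27)
[{"travel": [45.3, -7.2, 0.9], "angular": [-0.02, 0.01, -7.4]}, {"travel": [45.9, -1.3, 0.9], "angular": [-0.02, 0.01, -7.4]}, {"travel": [45.7, 4.6, 0.9], "angular": [-0.02, 0.01, -7.4]}, {"travel": [44.7, 10.4, 0.9], "angular": [-0.02, 0.01, -7.4]}, {"travel": [43.0, 16.1, 0.9], "angular": [-0.02, 0.01, -7.4]}, {"travel": [40.6, 21.5, 0.9], "angular": [-0.02, 0.01, -7.4]}, {"travel": [37.5, 26.6, 0.9], "angular": [-0.02, 0.01, -7.4]}, {"travel": [33.7, 31.2, 0.9], "angular": [-0.02, 0.01, -7.4]}]
```

C is in the beaker (blob inside at (281,192)). Next A, since it butts against B's side: grip across A at yaw 23.

```bash
python3 - <<'E'
from h import *
plan([.615,-.046,.155],[180,0,23],8)
E
```

```text
[{"travel": [42.9, -9.0, 2.1], "angular": [-0.01, 0.02, 3.97]}, {"travel": [42.1, -12.0, 2.1], "angular": [-0.01, 0.02, 3.97]}, {"travel": [41.2, -14.9, 2.2], "angular": [-0.01, 0.02, 3.97]}, {"travel": [40.1, -17.7, 2.2], "angular": [-0.01, 0.02, 3.97]}, {"travel": [38.8, -20.4, 2.2], "angular": [-0.01, 0.02, 3.97]}, {"travel": [37.3, -23.0, 2.2], "angular": [-0.01, 0.02, 3.97]}, {"travel": [35.6, -25.6, 2.2], "angular": [-0.01, 0.02, 3.97]}, {"travel": [33.7, -28.0, 2.2], "angular": [-0.01, 0.02, 3.97]}]
```

{"name": "carry_out", "arguments": {
  "steps": [
    {"travel": [43, -9, 2], "angular": [0, 0, 4]},
    {"travel": [42, -12, 2], "angular": [0, 0, 4]},
    {"travel": [41, -15, 2], "angular": [0, 0, 4]},
    {"travel": [40, -17.5, 2], "angular": [0, 0, 4]},
    {"travel": [39, -20.5, 2], "angular": [0, 0, 4]},
    {"travel": [37.5, -23, 2], "angular": [0, 0, 4]},
    {"travel": [35.5, -25.5, 2], "angular": [0, 0, 4]},
    {"travel": [33.5, -28, 2], "angular": [0, 0, 4]},
    {"travel": [0, 0, 0], "angular": [0, 0, 0]},
    {"travel": [0, 0, 0], "angular": [0, 0, 0]},
    {"travel": [0, 0, 0], "angular": [0, 0, 0]}
  ],
  "claw": 28
}}

```text
time: 34.78
tool_pos: [0.6147, -0.0487, 0.1559]
tcp_rot: [180.0, 0.3, 22.6]
force: [0.6, 0.7, -1.0]
gripper_width: 0.0279
```

```bash
python3 - <<'E'
from h import *
c,im,m=stoppers('w14.png'); p,M=tool(); print(M.T@(np.array([.6185,-.0444,.056])-p)*1e3)
E
```

```text
[ 0.61467014 -0.04871331  0.15586428] [179.96675345   0.26490276  22.64089332] 0.027910387064096077
blob px (277, 206) world [ 0.6181 -0.0444] sides mm 25.0 14.0 long dir deg 22.0 (267, 189, 21, 34)
blob px (274, 176) world [ 0.6369 -0.034 ] sides mm 23.0 16.0 long dir deg -67.0 (257, 165, 34, 23)
[  5.40253274  -2.55728318 100.06152261]
```

{"name": "carry_out", "arguments": {
  "steps": [
    {"travel": [1, -2.5, 30], "angular": [0, 0, 0]},
    {"travel": [0, 0, 30], "angular": [0, 0, 0]},
    {"travel": [0, 0, 25], "angular": [0, 0, 0]},
    {"travel": [0, 0, 10], "angular": [0, 0, 0]},
    {"travel": [0, 0, 5], "angular": [0, 0, 0]},
    {"travel": [0, 0, 0], "angular": [0, 0, 0]}
  ]
}}

```text
time: 35.58
tool_pos: [0.6157, -0.0444, 0.0568]
tcp_rot: [180.0, 0.1, 22.8]
force: [0.5, -0.4, -0.5]
gripper_width: 0.028
```

{"name": "carry_out", "arguments": {
  "steps": [
    {"travel": [0, 0, 0], "angular": [0, 0, 0]},
    {"travel": [0, 0, 0], "angular": [0, 0, 0]},
    {"travel": [0, 0, 0], "angular": [0, 0, 0]},
    {"travel": [0, 0, 0], "angular": [0, 0, 0]}
  ],
  "claw": 8
}}

```text
time: 36.08
tool_pos: [0.616, -0.0441, 0.0572]
tcp_rot: [180.0, 0.1, 22.8]
force: [-0.8, -1.2, 5.7]
gripper_width: 0.0156
```

{"name": "carry_out", "arguments": {
  "steps": [
    {"travel": [0, 0, -15], "angular": [0, 0, 0]},
    {"travel": [0, 0, -35], "angular": [0, 0, 0]},
    {"travel": [0, 0, -50], "angular": [0, 0, 0]},
    {"travel": [0, 0, 0], "angular": [0, 0, 0]},
    {"travel": [0, 0, 0], "angular": [0, 0, 0]}
  ]
}}

```text
time: 36.7
tool_pos: [0.6152, -0.0436, 0.1566]
tcp_rot: [-180.0, 0.2, 22.8]
force: [-0.5, 0.2, 0.4]
gripper_width: 0.0156
```

```bash
python3 - <<'E'
from h import *
c,im,m=stoppers('w15.png')
plan([.4776,-.3646,.155],[180,0,40],8)
E
```

```text
[ 0.61516134 -0.0436041   0.15657562] [-1.79990816e+02  1.68193044e-01  2.28017688e+01] 0.01564957616709877
blob px (281, 281) world [ 0.5636 -0.0658] sides mm 26.0 43.0 long dir deg -154.0 (263, 256, 36, 51)
blob px (281, 180) world [ 0.6371 -0.0345] sides mm 22.0 15.0 long dir deg -67.0 (265, 169, 33, 22)
[{"travel": [-31.3, 30.4, 0.2], "angular": [-0.01, 0.03, -2.15]}, {"travel": [-32.5, 29.2, 0.2], "angular": [-0.01, 0.03, -2.15]}, {"travel": [-33.5, 27.9, 0.2], "angular": [-0.01, 0.03, -2.15]}, {"travel": [-34.6, 26.6, 0.2], "angular": [-0.01, 0.03, -2.15]}, {"travel": [-35.5, 25.3, 0.2], "angular": [-0.01, 0.03, -2.15]}, {"travel": [-36.5, 24.0, 0.1], "angular": [-0.01, 0.03, -2.15]}, {"travel": [-37.3, 22.6, 0.1], "angular": [-0.01, 0.03, -2.15]}, {"travel": [-38.1, 21.2, 0.1], "angular": [-0.01, 0.03, -2.15]}]
```

{"name": "carry_out", "arguments": {
  "steps": [
    {"travel": [-31.5, 30.5, 0], "angular": [0, 0, -2.2]},
    {"travel": [-32.5, 29, 0], "angular": [0, 0, -2.2]},
    {"travel": [-33.5, 28, 0], "angular": [0, 0, -2.2]},
    {"travel": [-34.5, 26.5, 0], "angular": [0, 0, -2.2]},
    {"travel": [-35.5, 25.5, 0], "angular": [0, 0, -2.2]},
    {"travel": [-36.5, 24, 0], "angular": [0, 0, -2.2]},
    {"travel": [-37.5, 22.5, 0], "angular": [0, 0, -2.2]},
    {"travel": [-38, 21, 0], "angular": [0, 0, -2.2]},
    {"travel": [0, 0, 0], "angular": [0, 0, 0]},
    {"travel": [0, 0, 0], "angular": [0, 0, 0]},
    {"travel": [0, 0, 0], "angular": [0, 0, 0]}
  ]
}}

```text
time: 38.12
tool_pos: [0.4799, -0.3632, 0.1564]
tcp_rot: [-179.9, 0.1, 40.5]
force: [0.1, 0.4, 0.4]
gripper_width: 0.0162
```

```bash
python3 - <<'E'
from h import *
p,M=tool(); print(p,M.T@(np.array([.4776,-.3646,.113])-p)*1e3)
E
```

```text
[ 0.47989425 -0.36316627  0.15638385] [-2.58138763 -0.28847389 43.39045065]
```

{"name": "carry_out", "arguments": {
  "steps": [
    {"travel": [-4.5, 0, 20], "angular": [0, 0, 0]},
    {"travel": [0, 0, 17], "angular": [0, 0, 0]},
    {"travel": [0, 0, 6], "angular": [0, 0, 0]},
    {"travel": [0, 0, 0], "angular": [0, 0, 0]},
    {"travel": [0, 0, 0], "angular": [0, 0, 0]}
  ]
}}

```text
time: 38.75
tool_pos: [0.4763, -0.3683, 0.1145]
tcp_rot: [180.0, 0.1, 40.4]
force: [0.4, -0.2, 1.3]
gripper_width: 0.0157
```

{"name": "carry_out", "arguments": {
  "steps": [
    {"travel": [0, 0, 0], "angular": [0, 0, 0]},
    {"travel": [0, 0, 0], "angular": [0, 0, 0]},
    {"travel": [0, 0, 0], "angular": [0, 0, 0]},
    {"travel": [0, 0, -20], "angular": [0, 0, 0]},
    {"travel": [0, 0, -30], "angular": [0, 0, 0]},
    {"travel": [0, 0, -10], "angular": [0, 0, 0]},
    {"travel": [0, 0, 0], "angular": [0, 0, 0]}
  ],
  "claw": 30
}}

```text
time: 39.62
tool_pos: [0.4762, -0.3683, 0.1746]
tcp_rot: [180.0, 0.1, 40.4]
force: [0.3, 0.0, -0.5]
gripper_width: 0.0299
```

```bash
python3 - <<'E'
from h import *
c,im,m=stoppers('w16.png')
plan([.638,-.036,.155],[180,0,113],9)
E
```

```text
[ 0.47617705 -0.36830046  0.1745924 ] [1.79966090e+02 1.35471345e-01 4.03902493e+01] 0.029916987711653797
blob px (284, 191) world [ 0.486  -0.3627] sides mm 23.0 22.0 long dir deg -46.0 (268, 177, 31, 29)
[{"travel": [37.6, -16.4, 2.0], "angular": [-0.02, 0.01, -8.07]}, {"travel": [39.6, -11.0, 2.0], "angular": [-0.02, 0.01, -8.07]}, {"travel": [40.7, -5.3, 2.0], "angular": [-0.02, 0.01, -8.07]}, {"travel": [41.1, 0.5, 2.0], "angular": [-0.02, 0.01, -8.07]}, {"travel": [40.6, 6.2, 2.0], "angular": [-0.02, 0.01, -8.07]}, {"travel": [39.3, 11.9, 2.0], "angular": [-0.02, 0.01, -8.07]}, {"travel": [37.3, 17.3, 2.0], "angular": [-0.02, 0.01, -8.07]}, {"travel": [34.5, 22.3, 2.1], "angular": [-0.02, 0.01, -8.07]}, {"travel": [31.0, 26.9, 2.1], "angular": [-0.02, 0.01, -8.07]}]
```

Two in the beaker. Now B.

{"name": "carry_out", "arguments": {
  "steps": [
    {"travel": [37.5, -16.5, 2], "angular": [0, 0, -8]},
    {"travel": [39.5, -11, 2], "angular": [0, 0, -8]},
    {"travel": [40.5, -5.5, 2], "angular": [0, 0, -8]},
    {"travel": [41, 0.5, 2], "angular": [0, 0, -8]},
    {"travel": [40.5, 6, 2], "angular": [0, 0, -8]},
    {"travel": [39.5, 12, 2], "angular": [0, 0, -8]},
    {"travel": [37.5, 17, 2], "angular": [0, 0, -8]},
    {"travel": [34.5, 22, 2], "angular": [0, 0, -8]},
    {"travel": [31, 27, 2], "angular": [0, 0, -8]},
    {"travel": [0, 0, 0], "angular": [0, 0, 0]},
    {"travel": [0, 0, 0], "angular": [0, 0, 0]},
    {"travel": [0, 0, 0], "angular": [0, 0, 0]}
  ],
  "claw": 28
}}

```text
time: 41.18
tool_pos: [0.6376, -0.0388, 0.1546]
tcp_rot: [-179.7, 0.0, 112.2]
force: [-0.1, -0.2, -0.9]
gripper_width: 0.0277
```

```bash
python3 - <<'E'
from h import *
c,im,m=stoppers('w17.png'); p,M=tool(); print(M.T@(np.array([.6372,-.0342,.056])-p)*1e3)
E
```

```text
[ 0.63764574 -0.03880815  0.15458392] [-1.79711374e+02  3.97594941e-02  1.12226489e+02] 0.027734360828170927
blob px (283, 210) world [ 0.6378 -0.0354] sides mm 14.0 24.0 long dir deg -63.0 (273, 194, 21, 33)
blob px (548, 80) world [0.7661 0.1161] sides mm 16.0 25.0 long dir deg -57.0 (537, 60, 23, 40)
[ 4.44580323  1.56974426 98.81574939]
```

{"name": "carry_out", "arguments": {
  "steps": [
    {"travel": [3, 1.5, 30], "angular": [0, 0, 0]},
    {"travel": [0, 0, 30], "angular": [0, 0, 0]},
    {"travel": [0, 0, 24], "angular": [0, 0, 0]},
    {"travel": [0, 0, 10], "angular": [0, 0, 0]},
    {"travel": [0, 0, 4.5], "angular": [0, 0, 0]},
    {"travel": [0, 0, 0], "angular": [0, 0, 0]}
  ]
}}

```text
time: 41.98
tool_pos: [0.639, -0.0337, 0.0573]
tcp_rot: [-179.9, 0.0, 112.4]
force: [-0.1, 0.6, -0.0]
gripper_width: 0.0278
```

{"name": "carry_out", "arguments": {
  "steps": [
    {"travel": [0, 0, 0], "angular": [0, 0, 0]},
    {"travel": [0, 0, 0], "angular": [0, 0, 0]},
    {"travel": [0, 0, 0], "angular": [0, 0, 0]},
    {"travel": [0, 0, 0], "angular": [0, 0, 0]}
  ],
  "claw": 8
}}

```text
time: 42.48
tool_pos: [0.6393, -0.0335, 0.0575]
tcp_rot: [-179.9, 0.0, 112.4]
force: [0.1, -0.3, 5.1]
gripper_width: 0.0163
```

{"name": "carry_out", "arguments": {
  "steps": [
    {"travel": [0, 0, -15], "angular": [0, 0, 0]},
    {"travel": [0, 0, -35], "angular": [0, 0, 0]},
    {"travel": [0, 0, -50], "angular": [0, 0, 0]},
    {"travel": [0, 0, 0], "angular": [0, 0, 0]},
    {"travel": [0, 0, 0], "angular": [0, 0, 0]}
  ]
}}

```text
time: 43.1
tool_pos: [0.6383, -0.0335, 0.1569]
tcp_rot: [-179.8, 0.0, 112.4]
force: [0.3, -0.3, -0.1]
gripper_width: 0.0161
```

```bash
python3 - <<'E'
from h import *
c,im,m=stoppers('w18.png')
plan([.4776,-.3646,.155],[180,0,55],9)
E
```

```text
[ 0.63830794 -0.03345181  0.15692406] [-1.79808299e+02  9.41992778e-03  1.12392547e+02] 0.01611162466240411
blob px (280, 288) world [ 0.6605 -0.0898] sides mm 26.0 42.0 long dir deg -67.0 (263, 264, 35, 48)
blob px (544, 87) world [0.7683 0.1174] sides mm 25.0 21.0 long dir deg 118.0 (530, 68, 30, 40)
[{"travel": [-27.2, -30.5, 0.3], "angular": [-0.03, 0.01, 6.38]}, {"travel": [-30.4, -27.2, 0.2], "angular": [-0.03, 0.01, 6.38]}, {"travel": [-33.3, -23.7, 0.2], "angular": [-0.03, 0.01, 6.38]}, {"travel": [-35.7, -19.9, 0.2], "angular": [-0.03, 0.01, 6.38]}, {"travel": [-37.7, -15.8, 0.2], "angular": [-0.03, 0.01, 6.38]}, {"travel": [-39.2, -11.5, 0.2], "angular": [-0.03, 0.01, 6.38]}, {"travel": [-40.2, -7.1, 0.1], "angular": [-0.03, 0.01, 6.38]}, {"travel": [-40.8, -2.5, 0.1], "angular": [-0.03, 0.01, 6.38]}, {"travel": [-40.8, 2.0, 0.1], "angular": [-0.03, 0.01, 6.38]}]
```

{"name": "carry_out", "arguments": {
  "steps": [
    {"travel": [-27, -30.5, 0], "angular": [0, 0, 6.4]},
    {"travel": [-30.5, -27, 0], "angular": [0, 0, 6.4]},
    {"travel": [-33.5, -23.5, 0], "angular": [0, 0, 6.4]},
    {"travel": [-35.5, -20, 0], "angular": [0, 0, 6.4]},
    {"travel": [-37.5, -16, 0], "angular": [0, 0, 6.4]},
    {"travel": [-39, -11.5, 0], "angular": [0, 0, 6.4]},
    {"travel": [-40, -7, 0], "angular": [0, 0, 6.4]},
    {"travel": [-41, -2.5, 0], "angular": [0, 0, 6.4]},
    {"travel": [-41, 2, 0], "angular": [0, 0, 6.4]},
    {"travel": [0, 0, 0], "angular": [0, 0, 0]},
    {"travel": [0, 0, 0], "angular": [0, 0, 0]},
    {"travel": [0, 0, 0], "angular": [0, 0, 0]}
  ]
}}

```text
time: 44.65
tool_pos: [0.4789, -0.3616, 0.157]
tcp_rot: [-179.8, 0.1, 55.0]
force: [-0.5, -0.2, -0.6]
gripper_width: 0.0163
```

```bash
python3 - <<'E'
from h import *
p,M=tool(); print(p,M.T@(np.array([.4776,-.3646,.114])-p)*1e3)
E
```

```text
[ 0.47892396 -0.36160301  0.15697034] [-3.15533229  0.75791732 42.97271831]
```

{"name": "carry_out", "arguments": {
  "steps": [
    {"travel": [-4, 1, 20], "angular": [0, 0, 0]},
    {"travel": [0, 0, 17], "angular": [0, 0, 0]},
    {"travel": [0, 0, 6], "angular": [0, 0, 0]},
    {"travel": [0, 0, 0], "angular": [0, 0, 0]},
    {"travel": [0, 0, 0], "angular": [0, 0, 0]}
  ]
}}

```text
time: 45.28
tool_pos: [0.4771, -0.3676, 0.115]
tcp_rot: [-180.0, 0.1, 54.8]
force: [0.1, 0.9, 0.4]
gripper_width: 0.0163
```

{"name": "carry_out", "arguments": {
  "steps": [
    {"travel": [0, 0, 0], "angular": [0, 0, 0]},
    {"travel": [0, 0, 0], "angular": [0, 0, 0]},
    {"travel": [0, 0, 0], "angular": [0, 0, 0]},
    {"travel": [0, 0, -20], "angular": [0, 0, 0]},
    {"travel": [0, 0, -30], "angular": [0, 0, 0]},
    {"travel": [0, 0, -40], "angular": [0, 0, 0]},
    {"travel": [0, 0, -40], "angular": [0, 0, 0]},
    {"travel": [0, 0, 0], "angular": [0, 0, 0]},
    {"travel": [0, 0, 0], "angular": [0, 0, 0]}
  ],
  "claw": 35
}}

```text
time: 46.4
tool_pos: [0.4764, -0.367, 0.2441]
tcp_rot: [-179.9, 0.1, 54.8]
force: [-0.3, 0.1, -0.6]
gripper_width: 0.0348
```

```bash
python3 - <<'E'
from h import *
c,im,m=stoppers('w19.png')
# beaker rim ellipse
cp=im[110:260,200:360]; 
ct,t=snap('top'); g=t.min(2)
for x0,y0,x1,y1,z in ((155,175,200,215,.009),):
    mm=(g[y0:y1,x0:x1]>90).astype(np.uint8); k=max(cv2.findContours(mm,0,1)[0],key=cv2.contourArea)+[x0,y0]; (u,v),rad=cv2.minEnclosingCircle(k.astype(np.float32)); print('cover',u,v,rad,onz(ct,u,v,z)); 
cs,s=snap('scene')
cv2.imwrite('pics/m20.png',np.hstack([cv2.resize(cp,(480,450)),cv2.resize(t[170:220,150:190],(320,450),interpolation=0)]))
E
```

```text
[ 0.4763904  -0.36701118  0.24414467] [-1.79860957e+02  1.45322275e-01  5.47891745e+01] 0.03482128325901534
blob px (279, 175) world [ 0.4797 -0.3585] sides mm 23.0 33.0 long dir deg -46.0 (263, 162, 36, 26)
cover 176.6199951171875 194.75332641601562 10.515735626220703 [0.62453592 0.32581626 0.009     ]
```

View pics/m20.png

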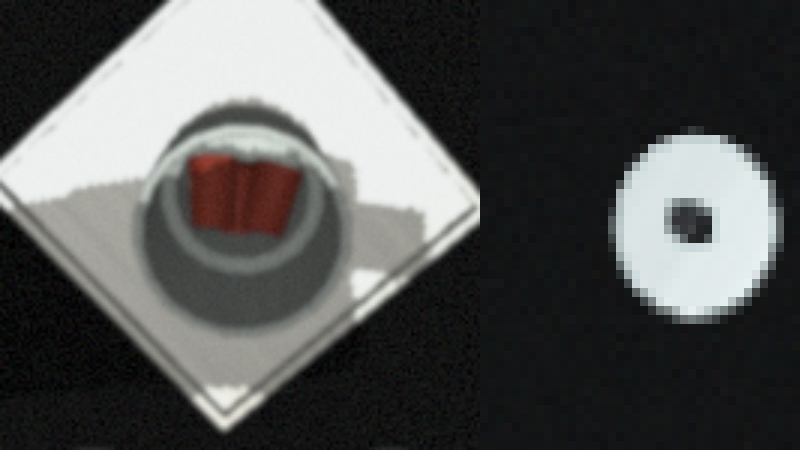

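All three stoppers lie at the beaker's bottom; the cover is still at (0.6245, 0.326). Go to the cover.

```bash
python3 - <<'E'
from h import *
c=cam('wrist'); print('beaker rim centre',onz(c,280.5,185.5,.095))
plan([.60,.30,.27],[180,0,115],12)
E
```

```text
beaker rim centre [ 0.48015575 -0.35912881  0.095     ]
[{"travel": [51.4, -23.6, -2.3], "angular": [-0.03, 0.0, -5.02]}, {"travel": [53.2, -19.0, -2.3], "angular": [-0.03, 0.0, -5.02]}, {"travel": [54.7, -14.3, -2.3], "angular": [-0.03, 0.0, -5.02]}, {"travel": [55.7, -9.5, -2.3], "angular": [-0.03, 0.0, -5.02]}, {"travel": [56.3, -4.5, -2.3], "angular": [-0.03, 0.0, -5.02]}, {"travel": [56.5, 0.4, -2.3], "angular": [-0.03, 0.0, -5.02]}, {"travel": [56.3, 5.3, -2.3], "angular": [-0.03, 0.0, -5.02]}, {"travel": [55.6, 10.2, -2.3], "angular": [-0.03, 0.0, -5.02]}, {"travel": [54.5, 15.1, -2.3], "angular": [-0.03, 0.0, -5.02]}, {"travel": [52.9, 19.8, -2.3], "angular": [-0.03, 0.0, -5.02]}, {"travel": [51.0, 24.3, -2.3], "angular": [-0.03, 0.0, -5.02]}, {"travel": [48.7, 28.7, -2.3], "angular": [-0.03, 0.0, -5.02]}]
```

{"name": "carry_out", "arguments": {
  "steps": [
    {"travel": [51.5, -23.5, -2], "angular": [0, 0, -5]},
    {"travel": [53, -19, -2], "angular": [0, 0, -5]},
    {"travel": [54.5, -14.5, -2], "angular": [0, 0, -5]},
    {"travel": [55.5, -9.5, -2], "angular": [0, 0, -5]},
    {"travel": [56.5, -4.5, -2], "angular": [0, 0, -5]},
    {"travel": [56.5, 0.5, -2], "angular": [0, 0, -5]},
    {"travel": [56.5, 5.5, -2], "angular": [0, 0, -5]},
    {"travel": [55.5, 10, -2], "angular": [0, 0, -5]},
    {"travel": [54.5, 15, -2], "angular": [0, 0, -5]},
    {"travel": [53, 20, -2], "angular": [0, 0, -5]},
    {"travel": [51, 24.5, -2], "angular": [0, 0, -5]},
    {"travel": [48.5, 28.5, -2], "angular": [0, 0, -5]}
  ]
}}

```text
time: 48.05
tool_pos: [0.6019, 0.3003, 0.266]
tcp_rot: [-179.7, 0.0, 114.9]
force: [0.2, -0.0, 0.3]
gripper_width: 0.0348
```

{"name": "carry_out", "arguments": {
  "steps": [
    {"travel": [10, 10, 50], "angular": [0, 0, 0]},
    {"travel": [5, 5, 50], "angular": [0, 0, 0]},
    {"travel": [0, 0, 30], "angular": [0, 0, 0]},
    {"travel": [0, 0, 0], "angular": [0, 0, 0]},
    {"travel": [0, 0, 0], "angular": [0, 0, 0]},
    {"travel": [0, 0, 0], "angular": [0, 0, 0]},
    {"travel": [0, 0, 0], "angular": [0, 0, 0]}
  ]
}}

```text
time: 48.92
tool_pos: [0.6098, 0.3191, 0.139]
tcp_rot: [-180.0, -0.0, 114.8]
force: [0.1, 0.4, 0.3]
gripper_width: 0.0351
```

```bash
cat >> h.py <<'E'
def cover():
    c,im=snap('wrist'); p,M=tool(); g=im.min(2); m=(g>100).astype(np.uint8); cs=cv2.findContours(m,cv2.RETR_EXTERNAL,cv2.CHAIN_APPROX_NONE)[0]
    print(p,monitor.read_state()['tcp_rot'])
    for k in cs:
        if cv2.contourArea(k)<2500: continue
        (u,v),(a,b),an=cv2.fitEllipse(k); P=onz(c,u,v,.009)
        print('disc',(round(u,1),round(v,1)),(round(a),round(b)),'diam mm',round(max(a,b)/c[1]*np.linalg.norm(P-c[2])*1e3,1),P,'tool mm',(M.T@(P-p)*1e3).round(1))
    return c,im
E
python3 - <<'E'
from h import *
c,im=cover(); cv2.imwrite('pics/w21.png',im)
E
```

```text
[0.60964892 0.3189854  0.13875237] [-1.79956057e+02 -5.14833689e-03  1.14772186e+02]
disc (530.8, 345.7) (76, 124) diam mm 151.3 [0.89033646 0.29001877 0.009     ] tool mm [-143.9  242.8  129.6]
disc (302.6, 199.8) (81, 84) diam mm 66.7 [0.62451662 0.32853753 0.009     ] tool mm [  2.4  17.6 129.7]
disc (15.8, 141.9) (41, 133) diam mm 129.4 [0.39907108 0.27704374 0.009     ] tool mm [  50.1 -208.7  129.9]
disc (357.1, 34.5) (86, 139) diam mm 109.7 [0.60673157 0.45339641 0.009     ] tool mm [123.3  53.8 129.7]
```

The viewer is at its limit, so I continue numerically: the cover disc (66.7 mm, should be 68) is at (0.6245, 0.3285). Move closer and measure the knob too.

{"name": "carry_out", "arguments": {
  "steps": [
    {"travel": [2, 17.5, 20], "angular": [0, 0, 0]},
    {"travel": [0, 0, 30], "angular": [0, 0, 0]},
    {"travel": [0, 0, 10], "angular": [0, 0, 0]},
    {"travel": [0, 0, 0], "angular": [0, 0, 0]},
    {"travel": [0, 0, 0], "angular": [0, 0, 0]},
    {"travel": [0, 0, 0], "angular": [0, 0, 0]},
    {"travel": [0, 0, 0], "angular": [0, 0, 0]}
  ]
}}

```text
time: 49.85
tool_pos: [0.6243, 0.328, 0.0782]
tcp_rot: [-179.9, -0.0, 114.8]
force: [-0.6, 0.0, -0.1]
gripper_width: 0.0349
```

```bash
python3 - <<'E'
from h import *
c,im=cover(); p,M=tool(); cv2.imwrite('pics/w22.png',im)
g=im.min(2); u0,v0=[int(x) for x in proj(c,[.6245,.327,.024])]
print('knob pred',u0,v0); sub=(im.max(2)[v0-40:v0+40,u0-40:u0+40]<70).astype(np.uint8)
n,l,st,ce=cv2.connectedComponentsWithStats(sub)
for i in range(1,n):
    if st[i,4]>100: print(st[i],ce[i]+[u0-40,v0-40],(M.T@(onz(c,*(ce[i]+[u0-40,v0-40]),.022)-p)*1e3).round(1))
E
```

```text
[0.62416714 0.32798894 0.07799784] [-1.79886558e+02 -1.04861207e-03  1.14791809e+02]
disc (281.5, 229.2) (100, 107) diam mm 67.1 [0.6243422  0.32871388 0.009     ] tool mm [ 0.6  0.6 69. ]
disc (349.2, 33.3) (83, 180) diam mm 108.6 [0.61010071 0.44635914 0.009     ] tool mm [113.4  37.   68.9]
knob pred 280 240
[ 29  23  26  33 669] [281.46786248 238.99850523] [-0.7  0.5 56. ]
[  0  62  28  18 200] [248.085 274.245] [-24.1 -19.9  56. ]
[ 56  67  24  13 140] [311.80714286 275.41428571] [-24.9  19.2  56. ]
```

{"name": "carry_out", "arguments": {
  "steps": [
    {"travel": [0.3, 0.5, 25], "angular": [0, 0, 0]},
    {"travel": [0, 0, 20], "angular": [0, 0, 0]},
    {"travel": [0, 0, 8], "angular": [0, 0, 0]},
    {"travel": [0, 0, 3], "angular": [0, 0, 0]},
    {"travel": [0, 0, 0], "angular": [0, 0, 0]}
  ]
}}

```text
time: 50.52
tool_pos: [0.6243, 0.3285, 0.0216]
tcp_rot: [-179.9, -0.0, 114.8]
force: [0.6, 0.4, 0.0]
gripper_width: 0.035
```

{"name": "carry_out", "arguments": {
  "steps": [
    {"travel": [0, 0, 0], "angular": [0, 0, 0]},
    {"travel": [0, 0, 0], "angular": [0, 0, 0]},
    {"travel": [0, 0, 0], "angular": [0, 0, 0]},
    {"travel": [0, 0, 0], "angular": [0, 0, 0]},
    {"travel": [0, 0, 0], "angular": [0, 0, 0]}
  ],
  "claw": 8,
  "grip_force": 40
}}

```text
time: 51.15
tool_pos: [0.6246, 0.3287, 0.0222]
tcp_rot: [-179.9, -0.0, 114.8]
force: [-1.3, -0.0, 5.0]
gripper_width: 0.0136
```

{"name": "carry_out", "arguments": {
  "steps": [
    {"travel": [0, 0, -10], "angular": [0, 0, 0]},
    {"travel": [0, 0, -30], "angular": [0, 0, 0]},
    {"travel": [0, 0, -50], "angular": [0, 0, 0]},
    {"travel": [0, 0, -60], "angular": [0, 0, 0]},
    {"travel": [0, 0, -60], "angular": [0, 0, 0]},
    {"travel": [0, 0, -40], "angular": [0, 0, 0]},
    {"travel": [0, 0, 0], "angular": [0, 0, 0]},
    {"travel": [0, 0, 0], "angular": [0, 0, 0]}
  ]
}}

```text
time: 52.15
tool_pos: [0.624, 0.3277, 0.2704]
tcp_rot: [-179.7, 0.0, 114.8]
force: [-0.1, 0.1, -0.8]
gripper_width: 0.0138
```

```bash
python3 - <<'E'
from h import *
c,im=snap('wrist'); p,M=tool(); cv2.imwrite('pics/w23.png',im); print(p,monitor.read_state()['tcp_rot'])
m=(im.min(2)>100).astype(np.uint8)
for k in cv2.findContours(m,cv2.RETR_EXTERNAL,cv2.CHAIN_APPROX_NONE)[0]:
    if cv2.contourArea(k)>2500: e=cv2.fitEllipse(k); print(e,cv2.boundingRect(k)); 
P=p+M@np.array([0,0,.012]); print('expected disc centre px',proj(c,P))
plan([.4776,-.3646,.27],[180,0,55],12)
E
```

```text
[0.62368253 0.32742571 0.26941449] [-1.79618846e+02  4.56154694e-02  1.14786860e+02]
((506.9524841308594, 305.9468078613281), (157.60165405273438, 175.60240173339844), 123.96976470947266) (403, 209, 157, 201)
((253.38841247558594, 275.4967956542969), (113.45854187011719, 197.58877563476562), 71.27042388916016) (139, 208, 211, 121)
((95.24391174316406, 119.67091369628906), (76.73878479003906, 87.3624496459961), 147.03713989257812) (55, 77, 81, 86)
((316.72021484375, 43.45467758178711), (85.76586151123047, 90.26032257080078), 10.452254295349121) (274, 0, 87, 90)
expected disc centre px [280.15396247 272.74482175]
[{"travel": [-47.3, -35.2, 0.2], "angular": [-0.03, 0.02, 4.98]}, {"travel": [-50.1, -31.0, 0.2], "angular": [-0.03, 0.02, 4.98]}, {"travel": [-52.6, -26.5, 0.2], "angular": [-0.03, 0.02, 4.98]}, {"travel": [-54.7, -21.8, 0.1], "angular": [-0.03, 0.02, 4.98]}, {"travel": [-56.4, -17.0, 0.1], "angular": [-0.03, 0.02, 4.98]}, {"travel": [-57.7, -12.0, 0.1], "angular": [-0.03, 0.02, 4.98]}, {"travel": [-58.5, -7.0, 0.0], "angular": [-0.03, 0.02, 4.98]}, {"travel": [-58.9, -1.9, 0.0], "angular": [-0.03, 0.02, 4.98]}, {"travel": [-58.9, 3.2, 0.0], "angular": [-0.03, 0.02, 4.98]}, {"travel": [-58.3, 8.3, 0.0], "angular": [-0.03, 0.02, 4.98]}, {"travel": [-57.4, 13.4, 0.0], "angular": [-0.03, 0.02, 4.98]}, {"travel": [-56.0, 18.3, 0.0], "angular": [-0.03, 0.02, 4.98]}]
```

{"name": "carry_out", "arguments": {
  "steps": [
    {"travel": [-47.5, -35, 0], "angular": [0, 0, 5]},
    {"travel": [-50, -31, 0], "angular": [0, 0, 5]},
    {"travel": [-52.5, -26.5, 0], "angular": [0, 0, 5]},
    {"travel": [-54.5, -22, 0], "angular": [0, 0, 5]},
    {"travel": [-56.5, -17, 0], "angular": [0, 0, 5]},
    {"travel": [-57.5, -12, 0], "angular": [0, 0, 5]},
    {"travel": [-58.5, -7, 0], "angular": [0, 0, 5]},
    {"travel": [-59, -2, 0], "angular": [0, 0, 5]},
    {"travel": [-59, 3, 0], "angular": [0, 0, 5]},
    {"travel": [-58.5, 8.5, 0], "angular": [0, 0, 5]},
    {"travel": [-57.5, 13.5, 0], "angular": [0, 0, 5]},
    {"travel": [-56, 18.5, 0], "angular": [0, 0, 5]}
  ]
}}

```text
time: 53.7
tool_pos: [0.4759, -0.3644, 0.2705]
tcp_rot: [-179.7, 0.1, 54.6]
force: [0.8, -0.1, -1.3]
gripper_width: 0.0142
```

{"name": "carry_out", "arguments": {
  "steps": [
    {"travel": [-90, 0, 0], "angular": [0, 0, 0]},
    {"travel": [-30, 0, 0], "angular": [0, 0, 0]},
    {"travel": [0, 0, 0], "angular": [0, 0, 0]},
    {"travel": [0, 0, 0], "angular": [0, 0, 0]},
    {"travel": [0, 0, 0], "angular": [0, 0, 0]},
    {"travel": [0, 0, 0], "angular": [0, 0, 0]},
    {"travel": [0, 0, 0], "angular": [0, 0, 0]},
    {"travel": [0, 0, 0], "angular": [0, 0, 0]}
  ]
}}

```text
time: 54.7
tool_pos: [0.4245, -0.4387, 0.2729]
tcp_rot: [-179.9, 0.1, 54.8]
force: [0.5, 0.5, -0.7]
gripper_width: 0.0143
```

```bash
python3 - <<'E'
from h import *
c,im=snap('wrist'); p,M=tool(); cv2.imwrite('pics/w24.png',im); print(p,monitor.read_state()['tcp_rot'])
for th in (60,100):
  m=(im.min(2)>th).astype(np.uint8)
  for k in cv2.findContours(m,cv2.RETR_EXTERNAL,cv2.CHAIN_APPROX_NONE)[0]:
    if cv2.contourArea(k)>800: (u,v),ab,an=cv2.fitEllipse(k); print(th,(round(u),round(v)),np.round(ab),cv2.boundingRect(k),onz(c,u,v,.012).round(3),'colour',im[int(v)%420,int(u)%560])
print('disc px',proj(c,p+M@np.array([0,0,.012])),'beaker rim px',proj(c,[.4776,-.3646,.095]))
E
```

```text
[ 0.42439332 -0.43876402  0.27290223] [-1.79926262e+02  1.43140236e-01  5.48026560e+01]
60 (529, 310) [ 80. 142.] (476, 244, 84, 148) [ 0.594 -0.796  0.012] colour [83 87 89]
60 (280, 258) [102. 138.] (210, 206, 142, 105) [ 0.359 -0.53   0.012] colour [128 134 129]
60 (431, 53) [ 18. 148.] (399, 5, 70, 98) [ 0.629 -0.426  0.012] colour [67 67 69]
60 (279, 85) [144. 149.] (194, 0, 171, 173) [ 0.476 -0.362  0.012] colour [ 55  66 137]
100 (540, 338) [53. 96.] (506, 291, 54, 100) [ 0.59  -0.852  0.012] colour [221 227 230]
100 (280, 262) [112. 132.] (211, 208, 139, 96) [ 0.355 -0.534  0.012] colour [81 86 82]
100 (279, 85) [143. 148.] (195, 0, 169, 172) [ 0.476 -0.362  0.012] colour [ 55  66 137]
disc px [281.28798416 272.62658389] beaker rim px [282.11284395  83.16465998]
```

```bash
cat >> h.py <<'E'
def circ(c,im,P,rad,tol=.006,lo=0,hi=360):
    """edge points around a world circle (centre P, radius rad): strongest radial gradient within tol; robust circle centre"""
    from scipy.ndimage import map_coordinates
    from scipy.optimize import least_squares
    g=cv2.GaussianBlur(im,(3,3),0).astype(float).mean(2); pts=[]
    for t in np.radians(np.arange(lo,hi,4)):
        rs=np.linspace(rad-tol,rad+tol,49); px=np.array([proj(c,[P[0]+q*np.cos(t),P[1]+q*np.sin(t),P[2]]) for q in rs])
        if px.min()<2 or px[:,0].max()>557 or px[:,1].max()>417: continue
        d=np.gradient(map_coordinates(g,[px[:,1],px[:,0]],order=1)); j=np.argmax(abs(d))
        if abs(d[j])>1.5 and 0<j<48: pts.append([P[0]+rs[j]*np.cos(t),P[1]+rs[j]*np.sin(t)])
    pts=np.array(pts)
    f=least_squares(lambda q:np.hypot(*(pts-q[:2]).T)-q[2],[P[0],P[1],rad],loss='soft_l1',f_scale=.0007)
    print('circle',f.x.round(4),'n',len(pts),'med res mm',np.median(abs(np.hypot(*(pts-f.x[:2]).T)-f.x[2]))*1e3); return f.x
E
python3 - <<'E'
from h import *
c,im=snap('wrist'); p,M=tool(); print(p)
for P in ([.4776,-.3646,.095],[.478,-.362,.095]): circ(c,im,P,.031); circ(c,im,P,.027)
D=p+M@np.array([0,0,.0135])   # disc upper face: 9 mm above step underside; TCP held 21-22 mm above it
a=np.degrees(np.arctan2(M[1,0],M[0,0]))
f=circ(c,im,D,.034,.006,int(a)-75,int(a)+75); print('cover in tool',M.T@(np.array([f[0],f[1],D[2]])-p)*1e3)
E
```

```text
[ 0.42432855 -0.43885136  0.27291532]
circle [ 0.4792 -0.3614  0.0277] n 67 med res mm 0.10761431823076706
circle [ 0.4792 -0.3613  0.0276] n 90 med res mm 0.10500859280391205
circle [ 0.4792 -0.3613  0.0276] n 90 med res mm 0.10542381117863674
circle [ 0.4792 -0.3613  0.0276] n 90 med res mm 0.10542381259236351
circle [ 0.4227 -0.4401  0.0337] n 38 med res mm 0.09530262936061767
cover in tool [-1.88884955 -0.60660766 13.50558858]
```

{"name": "carry_out", "arguments": {
  "steps": [
    {"travel": [25, 0.5, 40], "angular": [0, 0, 0]},
    {"travel": [25, 0.5, 40], "angular": [0, 0, 0]},
    {"travel": [0, 0, 20], "angular": [0, 0, 0]},
    {"travel": [0, 0, 0], "angular": [0, 0, 0]},
    {"travel": [0, 0, 0], "angular": [0, 0, 0]},
    {"travel": [0, 0, 0], "angular": [0, 0, 0]},
    {"travel": [0, 0, 0], "angular": [0, 0, 0]}
  ]
}}

```text
time: 55.68
tool_pos: [0.4539, -0.3994, 0.1737]
tcp_rot: [180.0, 0.2, 54.8]
force: [-0.4, 0.0, -1.0]
gripper_width: 0.0141
```

```bash
cat > m.py <<'E'
from h import *
c,im=snap('wrist'); p,M=tool(); print(p,monitor.read_state()['tcp_rot'])
b=circ(c,im,[.4792,-.3613,.095],.0275,.004); 
D=p+M@np.array([-.0019,-.0006,.0135]); a=np.degrees(np.arctan2(M[1,0],M[0,0]))
f=circ(c,im,D,.034,.004,int(a)-70,int(a)+70); print('cover in tool',M.T@(np.array([f[0],f[1],D[2]])-p)*1e3)
print('to go (tool xy mm)',(M.T@np.array([b[0]-f[0],b[1]-f[1],0])*1e3).round(1))
E
python3 m.py
```

```text
[ 0.4538521  -0.39924104  0.17354818] [1.79993127e+02 1.51165842e-01 5.47617733e+01]
circle [ 0.4794 -0.3612  0.0278] n 90 med res mm 0.12372749354286512
circle [ 0.4517 -0.4015  0.0343] n 35 med res mm 0.19843313976039556
cover in tool [-3.0208042  -0.48647232 13.50297069]
to go (tool xy mm) [48.9 -0.6 -0.1]
```

{"name": "carry_out", "arguments": {
  "steps": [
    {"travel": [25, -0.5, 20], "angular": [0, 0, 0]},
    {"travel": [22, -0.4, 20], "angular": [0, 0, 0]},
    {"travel": [0, 0, 11], "angular": [0, 0, 0]},
    {"travel": [0, 0, 0], "angular": [0, 0, 0]},
    {"travel": [0, 0, 0], "angular": [0, 0, 0]},
    {"travel": [0, 0, 0], "angular": [0, 0, 0]}
  ]
}}

```text
time: 56.48
tool_pos: [0.4797, -0.3612, 0.1224]
tcp_rot: [180.0, 0.2, 54.7]
force: [0.2, 1.1, 0.4]
gripper_width: 0.0143
```

```bash
python3 - <<'E'
from h import *
p,M=tool(); print(p,(M.T@(np.array([.4794,-.3612,p[2]])-p)*1e3).round(1))
E
```

```text
[ 0.47970175 -0.361161    0.12235025] [-0.2 -0.2  0. ]
```

{"name": "carry_out", "arguments": {
  "steps": [
    {"travel": [1, 0, 2], "angular": [0, 0, 0]},
    {"travel": [0, 0, 2], "angular": [0, 0, 0]},
    {"travel": [0, 0, 1.5], "angular": [0, 0, 0]},
    {"travel": [0, 0, 0], "angular": [0, 0, 0]},
    {"travel": [0, 0, 0], "angular": [0, 0, 0]}
  ]
}}

```text
time: 57.1
tool_pos: [0.4805, -0.359, 0.1161]
tcp_rot: [-179.9, 0.1, 54.8]
force: [-0.6, 0.1, -0.8]
gripper_width: 0.0137
```

{"name": "carry_out", "arguments": {
  "steps": [
    {"travel": [0, 0, 1.5], "angular": [0, 0, 0]},
    {"travel": [0, 0, 1.5], "angular": [0, 0, 0]},
    {"travel": [0, 0, 0], "angular": [0, 0, 0]}
  ]
}}

```text
time: 57.48
tool_pos: [0.4804, -0.3589, 0.1129]
tcp_rot: [-179.9, 0.1, 54.8]
force: [-0.4, 0.2, -0.9]
gripper_width: 0.014
```

The step is inside the mouth with no contact force (TCP z 0.1129; seated expected ~0.112).

{"name": "carry_out", "arguments": {
  "steps": [
    {"travel": [0, 0, 1], "angular": [0, 0, 0]},
    {"travel": [0, 0, 0.5], "angular": [0, 0, 0]},
    {"travel": [0, 0, 0], "angular": [0, 0, 0]}
  ]
}}

```text
time: 57.85
tool_pos: [0.4806, -0.3592, 0.1122]
tcp_rot: [-179.9, 0.1, 54.8]
force: [-0.4, 0.3, 4.7]
gripper_width: 0.0144
```

Seated with 4.7 N. Release and withdraw.

{"name": "carry_out", "arguments": {
  "steps": [
    {"travel": [0, 0, 0], "angular": [0, 0, 0]},
    {"travel": [0, 0, 0], "angular": [0, 0, 0]},
    {"travel": [0, 0, 0], "angular": [0, 0, 0]},
    {"travel": [0, 0, -10], "angular": [0, 0, 0]},
    {"travel": [0, 0, -25], "angular": [0, 0, 0]},
    {"travel": [0, 0, -40], "angular": [0, 0, 0]},
    {"travel": [-20, 0, -40], "angular": [0, 0, 0]},
    {"travel": [-20, 0, -20], "angular": [0, 0, 0]},
    {"travel": [0, 0, 0], "angular": [0, 0, 0]},
    {"travel": [0, 0, 0], "angular": [0, 0, 0]},
    {"travel": [0, 0, 0], "angular": [0, 0, 0]}
  ],
  "claw": 35
}}

```text
time: 59.22
tool_pos: [0.4579, -0.3899, 0.2453]
tcp_rot: [-179.8, 0.1, 54.9]
force: [-0.3, 0.1, 0.6]
gripper_width: 0.0352
```

```bash
python3 - <<'E'
from h import *
c,im=snap('wrist'); cv2.imwrite('pics/w30.png',im); print(tool()[0])
circ(c,im,[.480,-.360,.099],.034,.005)   # disc top if seated at z .099; radius tells the height
ct,t=snap('top'); cs,s=snap('scene')
t0,s0=cv2.imread('pics/top0.png'),cv2.imread('pics/sc0.png')
for n,a,b in(('top',t0,t),('scene',s0,s)):
    d=(cv2.absdiff(a,b).max(2)>60).astype(np.uint8); N,l,st,ce=cv2.connectedComponentsWithStats(d); print(n,[(st[i].tolist()) for i in range(1,N) if st[i,4]>15])
r_=[im[:,:,i].astype(int) for i in range(3)]; print('red px wrist',((r_[2]-r_[1]>40)&(r_[2]-r_[0]>40)).sum())
x=t.astype(int); m=(x[:,:,2]-x[:,:,1]>40)&(x[:,:,2]-x[:,:,0]>40); print('red on drain tray',m[160:226,215:338].sum())
E
```

```text
[ 0.45789833 -0.39004537  0.24535688]
circle [ 0.4789 -0.3605  0.0339] n 75 med res mm 0.1809959944131731
top [[272, 179, 20, 21, 166], [166, 185, 22, 21, 335], [242, 187, 20, 17, 114], [272, 194, 21, 11, 85], [150, 232, 25, 21, 257], [373, 232, 32, 31, 476], [435, 232, 5, 7, 17], [438, 235, 49, 143, 3270], [424, 240, 11, 26, 42], [443, 242, 10, 13, 20], [434, 275, 6, 6, 23], [512, 287, 48, 41, 1044], [519, 314, 7, 5, 22], [532, 352, 28, 62, 824], [291, 362, 6, 6, 26], [427, 380, 33, 40, 763], [245, 398, 5, 8, 19], [268, 410, 8, 10, 24], [521, 410, 20, 10, 118]]
scene [[217, 0, 16, 17, 129], [70, 28, 5, 7, 18], [95, 37, 8, 6, 28], [68, 51, 26, 24, 370], [0, 74, 18, 18, 82], [0, 89, 16, 6, 35], [93, 103, 32, 18, 122], [102, 117, 19, 7, 34], [386, 135, 23, 18, 237], [102, 143, 8, 12, 44], [387, 161, 9, 3, 17], [145, 185, 22, 9, 118], [153, 193, 5, 5, 20], [307, 195, 25, 12, 217], [140, 198, 32, 23, 472], [269, 199, 25, 12, 173], [272, 210, 20, 9, 117], [304, 210, 26, 31, 539], [269, 217, 24, 28, 508], [385, 216, 25, 21, 391]]
red px wrist 0
red on drain tray 0
```

```bash
python3 -c "
from station import r
print(r.finish_job())"
```

```text
the job is handed in; nothing more can be done
None
```

I finished the job and handed it in at about 59 s, with no check failing at the end. The tool reports no verdict.

**What I did**
- Turned the cup mouth down in a pivot on the draining tray and lifted it straight up. All three stoppers in this start stayed in one heap.
- Stood the empty cup mouth down on the same tray.
- Took only the top beaker, leaving the other two in the nest, and set it upright in the steriliser tray.
- Picked the stoppers into it one by one, then set the cover on.

**Last checks**
- **Cover:** it went down to the seated height (tool at z 0.112 m) before any contact, then read 4.7 N. The disc measures 33.9 mm in radius at the seated height and lies within 1 mm of the beaker's measured centre.
- **Stoppers:** none are visible on the tray. All three were seen inside the beaker before covering.
- **Bystanders:** comparing the top and scene pictures with those at the start shows changes only at things I moved or under the arm. One small patch beside the marker in the top picture did not show in the scene picture, so I took it for shadow or the arm.

**Disagreements and limits**
- The wrist camera put the held cover 2–3 mm off where it had measured before the grip. I aimed between the two, and it went in without touching.
- Early on, two joints reached their limits while I tilted the tool in free air. The wrist force read 105 N there, under the 120 N limit, and I backed off at once.
- The picture viewer's limit ran out before the cover was placed, so the last checks are numbers only.

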